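Sort inspected stop blocks and snap the cover on the pass tray

TASK

Sort the inspected stop blocks on the bench by the tag on top: every block with a green round tag goes into a nest of the pass tray (the one with end blocks and spring catches), every block with a red rectangular tag into a nest of the reject tray (the low open one), one block to a nest, each flat on its nest's floor. When all the blocks are sorted, lay the white cover lengthwise on the pass tray and press it down until it lies level on the end blocks with both catches snapped shut over its ends, then let go.

Things in the scene. Friction and masses are not known exactly. Their poses are not given: they have to be found in the camera images.
- pass_1: Machined aluminium stop block from the saw's fence, a box 46 (its x) x 32 (its y) x 26 mm high, 90 g, standing upright on the bench; origin at the centre of its underside. Its inspection tag, stuck flat on top, is a green round disc 18 mm across: PASS. May be absent in a given start.
- pass_2: Machined aluminium stop block from the saw's fence, a box 46 (its x) x 32 (its y) x 26 mm high, 90 g, standing upright on the bench; origin at the centre of its underside. Its inspection tag, stuck flat on top, is a green round disc 18 mm across: PASS. May be absent in a given start.
- pass_3: Machined aluminium stop block from the saw's fence, a box 46 (its x) x 32 (its y) x 26 mm high, 90 g, standing upright on the bench; origin at the centre of its underside. Its inspection tag, stuck flat on top, is a green round disc 18 mm across: PASS. May be absent in a given start.
- reject_1: Machined aluminium stop block from the saw's fence, a box 46 (its x) x 32 (its y) x 26 mm high, 90 g, standing upright on the bench; origin at the centre of its underside. Its inspection tag, stuck flat on top, is a red rectangle 26 x 10 mm along its x: REJECT. May be absent in a given start.
- reject_2: Machined aluminium stop block from the saw's fence, a box 46 (its x) x 32 (its y) x 26 mm high, 90 g, standing upright on the bench; origin at the centre of its underside. Its inspection tag, stuck flat on top, is a red rectangle 26 x 10 mm along its x: REJECT. May be absent in a given start.
- reject_3: Machined aluminium stop block from the saw's fence, a box 46 (its x) x 32 (its y) x 26 mm high, 90 g, standing upright on the bench; origin at the centre of its underside. Its inspection tag, stuck flat on top, is a red rectangle 26 x 10 mm along its x: REJECT. May be absent in a given start.
- pass_tray: Fixed wooden tray 200 x 56 mm with a block 38 mm high (56 wide, from 98 to 116 mm off centre) at each end (they carry the cover) and a sprung catch beyond each. Three nests in a row along x, 64 mm pitch, each 60 (x) x 44 (y) mm, floor 6 mm above the bench, walls 4 mm thick and 6 mm above the floor. Origin: centre of its underside, x along its length. 
- reject_tray: Fixed low open wooden tray 200 x 56 mm, 12 mm high, with no end blocks or catches. Three nests in a row along x, 64 mm pitch, each 60 (x) x 44 (y) mm, floor 6 mm above the bench, walls 4 mm thick and 6 mm above the floor. Origin: centre of its underside, x along its length. 
- pass_tray_nest0 (a point): Centre of the floor of nest 0 (the nest at -x) of the pass tray, 6 mm above the bench; a block set down there has its origin here. Axes as the tray's.
- pass_tray_nest1 (a point): Centre of the floor of nest 1 (middle nest) of the pass tray, 6 mm above the bench; a block set down there has its origin here. Axes as the tray's.
- pass_tray_nest2 (a point): Centre of the floor of nest 2 (the nest at +x) of the pass tray, 6 mm above the bench; a block set down there has its origin here. Axes as the tray's.
- reject_tray_nest0 (a point): Centre of the floor of nest 0 (the nest at -x) of the reject tray, 6 mm above the bench; a block set down there has its origin here. Axes as the tray's.
- reject_tray_nest1 (a point): Centre of the floor of nest 1 (middle nest) of the reject tray, 6 mm above the bench; a block set down there has its origin here. Axes as the tray's.
- reject_tray_nest2 (a point): Centre of the floor of nest 2 (the nest at +x) of the reject tray, 6 mm above the bench; a block set down there has its origin here. Axes as the tray's.
- cover: White board 232 (x) x 56 (y) x 6 mm with a central wooden grip 60 (x) x 18 (y), 30 mm high; 180 g. Origin: centre of underside. Laid over the pass tray, x parallel to its x, it first rests on the catch noses, underside about 54 mm above the bench; 8 to 20 N down on the grip drives it past them to lie on the end blocks, underside at 38 mm, the catches snapping back over its ends.
- catch_a (a joint): Sprung hinged steel catch at the +x end of the pass tray, 30 mm wide, top 62 mm and pivot 8 mm above the bench. 0 = upright, shut; grows (rad) as its head is pushed outwards, and the spring brings it back. The nose slopes at 60 degrees and overhangs the cover end by 3.5 mm; about 0.08 rad lets the cover past.
- catch_b (a joint): Sprung hinged steel catch at the -x end of the pass tray, 30 mm wide, top 62 mm and pivot 8 mm above the bench. 0 = upright, shut; grows (rad) as its head is pushed outwards, and the spring brings it back. The nose slopes at 60 degrees and overhangs the cover end by 3.5 mm; about 0.08 rad lets the cover past.
Mind the look-alikes: they are no part of the job. What is shaped like the pass_3 but brown or orange is not meant.

How it is judged:
On the way, in this order (a step that is already met when the one before it is completed fails the run):
1. every block present lies flat in a nest of its own tray, before the cover goes on (x of pass_1 in the frame of pass_tray between -0.078 and 0.078 m and y of pass_1 in the frame of pass_tray between -0.012 and 0.012 m and z of pass_1 in the frame of pass_tray between 0.003 and 0.0095 m and angle between each of pass_1, pass_2, pass_3, reject_1, reject_2, reject_3's own z axis and vertical below 0.08 rad and x of pass_2 in the frame of pass_tray between -0.078 and 0.078 m and y of pass_2 in the frame of pass_tray between -0.012 and 0.012 m and z of pass_2 in the frame of pass_tray between 0.003 and 0.0095 m and x of pass_3 in the frame of pass_tray between -0.078 and 0.078 m and y of pass_3 in the frame of pass_tray between -0.012 and 0.012 m and z of pass_3 in the frame of pass_tray between 0.003 and 0.0095 m and x of reject_1 in the frame of reject_tray between -0.078 and 0.078 m and y of reject_1 in the frame of reject_tray between -0.012 and 0.012 m and z of reject_1 in the frame of reject_tray between 0.003 and 0.0095 m and x of reject_2 in the frame of reject_tray between -0.078 and 0.078 m and y of reject_2 in the frame of reject_tray between -0.012 and 0.012 m and z of reject_2 in the frame of reject_tray between 0.003 and 0.0095 m and x of reject_3 in the frame of reject_tray between -0.078 and 0.078 m and y of reject_3 in the frame of reject_tray between -0.012 and 0.012 m and z of reject_3 in the frame of reject_tray between 0.003 and 0.0095 m), for 0.2 s.
2. the cover lies level on the pass tray with both catches shut over it (x of cover in the frame of pass_tray between -0.008 and 0.008 m and y of cover in the frame of pass_tray between -0.01 and 0.01 m and z of cover in the frame of pass_tray between 0.035 and 0.041 m and angle between cover's own z axis and vertical below 0.03 rad and angle between the x axis of cover and the x axis of pass_tray, either way round below 0.12 rad and value of joint each of catch_a, catch_b below 0.03 rad), for 0.2 s.
At the end, for the whole second after the job is handed in: Each block present is flat (0.08 rad) on a nest floor of its own tray (within 12 mm of the tray's long axis); the cover is central on the pass tray (8 mm lengthwise, 10 mm sideways, 0.12 rad), level (0.03 rad), underside 35 to 41 mm up, both catches below 0.03 rad; all at rest, released (all of step 1 and all of step 2 and linear speed of each of pass_1, pass_2, pass_3, reject_1, reject_2, reject_3, cover below 0.02 m/s); the robot touches nothing.
Of pass_1, pass_2, pass_3, reject_1, reject_2, reject_3 only 5 to 6 are there at a start; the rules pass over those that are not, and their reading is None.
At some moment in a run one of pass_1, pass_2, pass_3, reject_1, reject_2, reject_3 may be knocked a few centimetres aside while the robot is not near it.
It also fails if it takes over 210 s, if anything falls off the work surface, if the arm or the gripper's body presses on something with over 40 N, if the wrist force passes 120 N, or if a joint passes its speed limit or range.

ROBOT

A 6-joint arm with a two-finger parallel gripper is mounted at the origin on the work surface. World frame = base frame: x ahead of the robot, y to its left, z up, the work surface at z = 0. Lengths are in m, angles in rad, forces in N, time in s.
With the tool pointing down it reaches from about 0.375 to 0.9 m from the base axis. Payload 3.1 kg.
Tool frame: the origin (TCP) lies at the very end of the fingers, on their centre line; the grasp point (between the pads) lies 19 mm behind it; z points along the fingers, y is the line along which they close (so a half turn about z gives the same grasp; the last joint's range is limited). The gripper opens to 85 mm and grips with 20 to 120 N. Pads are 22 mm wide; open, the fingers measure 114 mm over their backs; the gripper's body (76 mm by 85 mm) begins 54 mm behind the grasp point. The pads swing forward as they close: fully open they stand 13 mm farther back than shut.
Start: joints at [-1.482, 0.527, 1.433, -0, 1.181, -0.178], TCP at [0.165, -0.603, 0.207] pointing down, gripper open.
Joint ranges: [-3.08, 3.08], [-0.75, 2.2], [0.22, 2.44], [-1.43, 4.57], [0, 2.65], [-2.85, 2.85]. Speed limits (rad/s): [2.79, 2.79, 3.14, 3.14, 3.14, 3.14].

INTERFACE

Orientations are given as a unit quaternion [x, y, z, w].
In Python, from station import telemetry, snapshot, ticket gives the robot as it stands.
- The arm moves only by the tool move_arm, never from a script. Its argument "commands" is text: rows parted by semicolons, each of 7 numbers parted by spaces: the shift along the tool's x, y, z in mm, then the turn, a rotation vector about the tool's x, y, z in degrees, then the opening, from -1 (shut) to 1 (fully open). A call has exactly 5 rows; each row is the pose to reach, as a shift and turn from the pose commanded when the call began, along the tool's axes at that moment; what a row does not reach only later rows make up. A row lasts 1/8 s, in which the tool goes at most 62.5 mm and 10.7 degrees, less where a joint would pass 70% of its speed; a pose out of reach is approached as far as the arm can. A call with a gripper value outside its range is refused whole. The fingers move at their own pace and stop on an object; "grip_force" is the grip in N (left out, the last holds). Time passes only in rows, so rows that repeat a pose let the fingers close, or fill a call up. It gives the time, the measured TCP pose, the force, the opening and the grip force at its end, in the units of the state.
- telemetry.sense(): the state, without advancing time (a new reading comes with each control period).
- snapshot(name): name is "side" or "top"; returns a dict with "image" (480x640x3 uint8, red, green, blue), "fx", "fy", "cx", "cy" (pixels), "k1" (the pictures are not rectified: a ray, as slopes to the right and down, at radius r is drawn at 1 + k1 r^2 times it, then the intrinsics apply), "pose" (4x4, takes a point from camera to world coordinates). Camera axes: x right, y down, z forward; pixel columns grow to the right and rows downward; lengths in m; the calibration is good to about 2 mm. A picture is of the moment at which its call begins. There is no depth.
- ticket.sign_off(): hands the job in; it is judged then, once.
The state is a dict: "t": time; "q": joint angles; "qd": joint speeds; "tau": joint torques, N m; "tcp_pos": TCP position; "tool_rot": TCP orientation; "force": force on the tool from outside, world axes, zero at the start; "ft_torque": the same for the moment, N m; "finger_gap": opening from 0.0 (shut) to 1.0 (fully open); "gripper_force": force on a finger pad.
Only numpy, scipy, OpenCV 4.12 (cv2) and the standard library are available. Lean on these libraries where they do the work, as an engineer would, in place of code of your own. Each camera call takes 0.05 s, during which the arm holds its last target. There are 200 camera calls.

## Working session

There is one attempt and no reset: what is moved stays moved. The work goes in short steps, Python scripts to look and compute and a tool call to move; the robot and the scene stay as the last step left them, time stands still between calls to the robot, and variables do not carry over. Pictures are saved under pics/ and viewed, at most 14 in all, crops included, and the job is handed in when it is done.

Besides the shell and the picture viewer there is one more tool, called after "Emit:" by a JSON object that holds its "fn" and its "kwargs". move_arm: Moves the arm, as the interface text tells. Its arguments: {"type":"object","properties":{"commands":{"type":"string"},"grip_force":{"type":"number"}},"required":["commands"]}

```bash
ls; mkdir -p pics; python3 - <<'E'
from station import telemetry, snapshot
import cv2
print(telemetry.sense())
for n in ("top","side"):
    s=snapshot(n); cv2.imwrite(f"pics/{n}0.png",s["image"][:,:,::-1]); print(n,{k:(v.round(4).tolist() if k=="pose" else v) for k,v in s.items() if k!="image"})
E
```

```text
pics
{'t': 0.0, 'q': array([-1.48252444e+00,  5.28497511e-01,  1.43390112e+00,  5.76639766e-07,
        1.18141815e+00, -1.78484814e-01]), 'qd': array([ 0.00136674,  0.00081206, -0.00084823,  0.0006422 , -0.00059008,
        0.00101107]), 'tau': array([-8.24470135e-04, -4.42353487e+01, -1.78024185e+01, -2.28643626e-04,
        8.46963987e-03,  1.21415718e-05]), 'tcp_pos': array([ 0.16472088, -0.60209855,  0.20571482]), 'tool_rot': array([ 9.91117688e-01,  1.32983051e-01,  5.04104971e-05, -1.11091840e-03]), 'force': array([-0.08812473,  0.77930971, -0.16996586]), 'ft_torque': array([ 0.0118545 ,  0.03343453, -0.00223938]), 'gripper_force': 0.0, 'finger_gap': 0.9954735974514795}
top {'fx': 473.2444013571124, 'fy': 473.2444013571124, 'cx': 329.1177989698865, 'cy': 240.24941068636073, 'k1': -0.11897462014093727, 'pose': [[0.0156, -0.997, 0.0763, 0.4384], [-0.999, -0.0188, -0.041, 0.0212], [0.0423, -0.0756, -0.9962, 0.9024], [0.0, 0.0, 0.0, 1.0]]}
side {'fx': 520.7949972456963, 'fy': 520.7949972456963, 'cx': 316.5546232769344, 'cy': 231.9972702742176, 'k1': -0.07404092826249108, 'pose': [[-0.846, -0.4129, 0.3374, 0.182], [-0.5332, 0.6645, -0.5236, 0.4889], [-0.008, -0.6229, -0.7823, 0.7756], [0.0, 0.0, 0.0, 1.0]]}
```

View pics/top0.png

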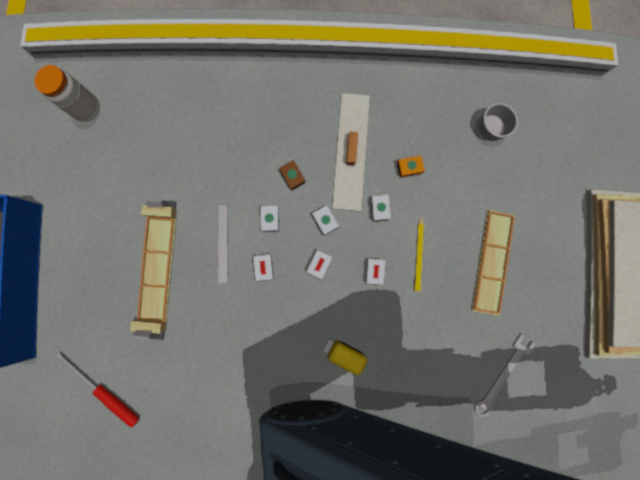

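View pics/side0.png

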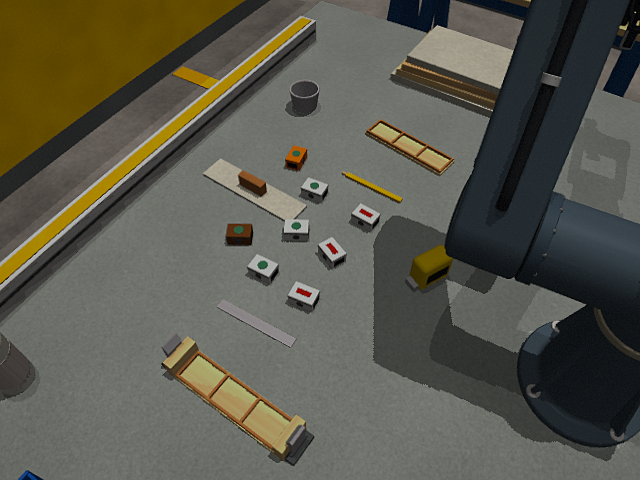

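The top picture shows three green blocks at about (269,218), (325,220) and (381,208), and three red at (263,267), (319,264) and (376,271). The pass tray is on the left at (155,270), the reject tray on the right at (494,262), and the cover at (351,152). The brown and orange blocks are decoys. Next I measure positions.

```bash
cat > h.py <<'E'
import numpy as np, cv2
from station import telemetry, snapshot
from scipy.spatial.transform import Rotation as R
def toplane(s,uv,z):
    uv=np.atleast_2d(np.asarray(uv,float)); d=(uv-[s["cx"],s["cy"]])/[s["fx"],s["fy"]]
    p=d.copy()
    for _ in range(20): p=d/(1+s["k1"]*(p**2).sum(1,keepdims=True))
    T=s["pose"]; r=np.c_[p,np.ones(len(p))]@T[:3,:3].T
    return (T[:3,3]+r*((z-T[2,3])/r[:,2])[:,None])[:,:2]
def comps(m,lo,hi):
    n,l,st,c=cv2.connectedComponentsWithStats(m.astype(np.uint8))
    return [(l==i) for i in range(1,n) if lo<=st[i,4]<=hi]
def rect(P):
    (c,(w,h),a)=cv2.minAreaRect((P*1000).astype(np.float32))
    if w<h: w,h,a=h,w,a+90
    return np.array(c)/1000,w,h,(a+90)%180-90
def uvof(m): v,u=np.nonzero(m); return np.c_[u,v]
def blocks(s):
    "tagged white blocks: colour, tag centre, top rect (centre, mm, mm, deg of long axis)"
    I=s["image"].astype(int); r,g,b=I[...,0],I[...,1],I[...,2]
    out=[]
    tops=comps((I.min(2)>150)|((g>r+35)&(g>b+10))|((r>g+80)&(r>b+80)),250,900)
    for n,m in (("G",(g>r+35)&(g>b+10)),("R",(r>150)&(g<70)&(b<70))):
        for c in comps(m,25,200):
            t=toplane(s,uvof(c).mean(0),.026)[0]
            for w in tops:
                if (w&c).sum()>.8*c.sum():
                    P=toplane(s,uvof(w),.026)
                    out.append((n,t,*rect(P),P.mean(0)))
    return out
E
python3 - <<'E'
from h import *
s=snapshot("top")
I=s["image"].astype(int)
for b in blocks(s): print(b[0],b[1].round(4),b[2].round(4),round(b[3],1),round(b[4],1),round(b[5],1),b[6].round(4))
print(I[218,262],I[218,269],I[267,263],I[267,257],I[150,345],I[270,155],I[211,157],I[238,157])
# zoomed crops of trays for corners
for n,(u,v,w,h) in {"pt":(120,195,70,150),"rt":(460,200,70,125)}.items():
    c=s["image"][v:v+h,u:u+w,::-1]; 
    globals()[n]=cv2.resize(c,None,fx=5,fy=5,interpolation=cv2.INTER_CUBIC)[:600]
    print(n,globals()[n].shape)
cc=cv2.resize(s["image"][85:215,320:400,::-1],None,fx=4,fy=4,interpolation=cv2.INTER_CUBIC)
pt=cv2.resize(s["image"][195:345,120:190,::-1],None,fx=4,fy=4,interpolation=cv2.INTER_CUBIC)
rt=cv2.resize(s["image"][200:330,460:530,::-1],None,fx=4,fy=4,interpolation=cv2.INTER_CUBIC)
o=np.zeros((600,800,3),np.uint8)
for i,a in enumerate((pt,rt,cc)): o[:a.shape[0],i*280:i*280+a.shape[1]][:,:]=a[:,:800-i*280] 
cv2.imwrite("pics/crops.png",o)
E
```

```text
G [0.5457 0.0981] [0.5459 0.0977] 43.2 29.8 1.4 [0.546  0.0975]
[173 175 179] [ 60 114  84] [158  34  27] [174 176 181] [112 108  99] [174 158 114] [174 165 119] [175 170 123]
pt (600, 350, 3)
rt (600, 350, 3)
```

View pics/crops.png

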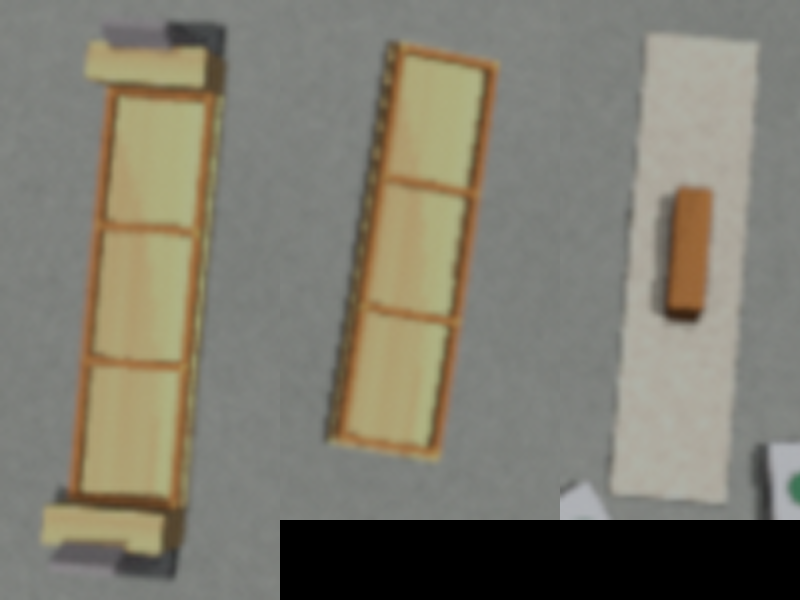

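Crop, left to right: pass tray with its end blocks, reject tray with tight nests, and cover with its grip. I read the corners at 4x: end-block tops at (88,42)–(207,85) and (45,507)–(163,555), reject rim at (400,43), (498,65), (440,458), (340,438).

```bash
python3 - <<'E'
t=open('h.py').read(); i=t.index('    out=[]\n'); t=t[:i]+'''    out=[]
    cs,_=cv2.findContours((I.min(2)>140).astype(np.uint8),cv2.RETR_EXTERNAL,cv2.CHAIN_APPROX_NONE)
    for c in cs:
        if not 200<cv2.contourArea(c)<900: continue
        m=np.zeros(r.shape,np.uint8); cv2.drawContours(m,[c],-1,1,-1); m=m>0
        G=m&(g>r+25)&(g>b+8); Q=m&(r>g+70)&(r>b+70)
        T=G if G.sum()>Q.sum() else Q
        if T.sum()<25: continue
        P=toplane(s,uvof(m),.026)
        out.append(("G" if T is G else "R",toplane(s,uvof(T).mean(0),.026)[0],*rect(P),P.mean(0)))
    return out
'''
open('h.py','w').write(t)
E
python3 - <<'E'
from h import *
s=snapshot("top")
for b in blocks(s): print(b[0],b[1].round(4),b[2].round(4),round(b[3],1),round(b[4],1),round(b[5],1),b[6].round(4))
def q(n,pts,o,z):
    P=toplane(s,np.array(o[:2])+(np.array(pts,float)-[o[2],0])/4-.375,z)
    L=np.linalg.norm(np.roll(P,-1,0)-P,axis=1)*1000
    e=P[3]+P[2]-P[0]-P[1]
    print(n,P.mean(0).round(4),L.round(1),"ang01-32",round(np.degrees(np.arctan2(e[1],e[0])),2)); return P
a=q("endtop",[(88,42),(210,45),(207,85),(86,80)],(120,195,0),.038)
b=q("endbot",[(45,507),(168,515),(163,555),(43,545)],(120,195,0),.038)
d=b.mean(0)-a.mean(0); print("ctr",(a.mean(0)+b.mean(0))/2,np.linalg.norm(d),np.degrees(np.arctan2(d[1],d[0])))
q("rim",[(108,92),(216,92),(185,505),(70,497)],(120,195,0),.012)
q("floors",[(112,98),(209,98),(178,497),(82,490)],(120,195,0),.006)
q("rej",[(400,43),(498,65),(440,458),(340,438)],(460,200,280),.012)
q("cover",[(648,33),(758,42),(726,502),(612,495)],(320,85,560),.006)
q("grip",[(678,187),(712,187),(703,308),(668,308)],(320,85,560),.036)
E
```

```text
R [ 0.4496 -0.1024] [ 0.4496 -0.1031] 46.7 31.6 -4.2 [ 0.4491 -0.1031]
R [0.4536 0.1074] [0.4532 0.1072] 45.2 31.1 6.8 [0.4532 0.1071]
R [0.4604 0.0032] [0.4612 0.0022] 45.5 31.5 -25.6 [0.4608 0.0022]
G [ 0.5449 -0.0074] [ 0.5449 -0.0076] 45.4 31.6 30.6 [ 0.5448 -0.0076]
G [0.5459 0.0982] [0.5469 0.0977] 45.1 29.8 1.5 [0.5465 0.0975]
G [ 0.5708 -0.1117] [ 0.5713 -0.1124] 46.6 31.5 5.2 [ 0.5707 -0.1126]
endtop [0.554  0.3052] [57.5 18.6 57.  17.7] ang01-32 179.1
endbot [0.3396 0.3171] [57.4 18.3 56.1 17.3] ang01-32 176.26
ctr [0.44677972 0.31111455] 0.21468141273063165 176.81524771222328
rim [0.4472 0.3108] [ 52.2 194.6  55.2 191.7] ang01-32 177.23
floors [0.4476 0.3124] [ 47.2 189.3  46.4 186.5] ang01-32 177.66
rej [ 0.4704 -0.3379] [ 51.2 194.4  51.2 194.3] ang01-32 170.69
cover [ 0.6826 -0.056 ] [ 54.6 230.8  54.8 231.3] ang01-32 176.45
grip [ 0.6824 -0.0551] [16.1 58.7 16.4 58.7] ang01-32 176.17
```

```bash
cat >> h.py <<'E'
def plan(targets):
    "targets: (label,x,y,z,yaw deg); prints the tool-frame shift (mm) and z turn (deg) of each, from the previous one"
    st=telemetry.sense(); M=R.from_quat(st["tool_rot"]).as_matrix()
    p=st["tcp_pos"]; yaw=np.degrees(np.arctan2(M[1,0],M[0,0]))
    print("t",round(st["t"],2),"tcp",p.round(4),"yaw",round(yaw,1),"tilt",np.degrees(M[:2,2]).round(2),"gap",round(st["finger_gap"],3),"F",st["force"].round(1),"q6",st["q"][5].round(2))
    for l,x,y,z,w in targets:
        c,s_=np.cos(np.radians(yaw)),np.sin(np.radians(yaw)); d=(np.array([x,y,z])-p)*1000
        print(l,"shift",np.round([c*d[0]+s_*d[1],s_*d[0]-c*d[1],-d[2]],1),"turn",round(yaw-w,1)); p=np.array([x,y,z]); yaw=w
PN=[(.511,.3075),(.447,.311),(.383,.3145)]; PA=-3.0
RN=[(.5336,-.3483),(.4704,-.338),(.4072,-.3276)]; RA=-9.3
E
python3 - <<'E'
from h import *
plan([("above",.4495,-.103,.10,-4.2),("nest",*RN[1],.10,RA)])
E
```

```text
t 0.2 tcp [ 0.1648 -0.6024  0.2061] yaw 15.3 tilt [-0.01  0.08] gap 1.0 F [ 0.6 -0.3  0.6] q6 -0.18
above shift [ 406.3 -406.6  106.1] turn 19.5
nest shift [ 38.1 232.8  -0. ] turn 5.1
```

Emit:
{"fn": "move_arm", "kwargs": {"commands": "203 -203 53 0 0 0 0.4; 203 -203 53 0 0 0 0.4; 203 -203 53 0 0 0 0.4; 203 -203 53 0 0 0 0.4; 203 -203 53 0 0 0 0.4", "grip_force": 40}}

```text
t: 0.82
tcp_pos: [0.3076, -0.3504, 0.1532]
tool_rot: [0.991, 0.134, -0.0, -0.001]
force: [-0.2, 0.1, -0.3]
finger_gap: 0.698
gripper_force: 0.0
```

Emit:
{"fn": "move_arm", "kwargs": {"commands": "203.3 -203.6 53 0 0 19.5 0.4; 203.3 -203.6 53 0 0 19.5 0.4; 203.3 -203.6 53 0 0 19.5 0.4; 203.3 -203.6 53 0 0 19.5 0.4; 203.3 -203.6 53 0 0 19.5 0.4"}}

```text
t: 1.45
tcp_pos: [0.4505, -0.1017, 0.1004]
tool_rot: [0.999, -0.037, 0.0, 0.0]
force: [1.5, -1.4, -0.3]
finger_gap: 0.702
gripper_force: 0.0
```

```bash
python3 - <<'E'
from h import *
s=snapshot("top"); cv2.imwrite("pics/a1.png",s["image"][...,::-1])
for b in blocks(s): print(b[0],b[1].round(4),b[2].round(4),round(b[3],1),round(b[4],1),round(b[5],1))
plan([("above",.4495,-.103,.10,-4.2)])
E
```

```text
R [0.4532 0.1077] [0.4546 0.1076] 44.8 29.5 6.6
R [0.4611 0.0028] [0.4614 0.0035] 43.0 30.7 -25.6
t 1.5 tcp [ 0.4518 -0.0965  0.0996] yaw -4.0 tilt [0.02 0.17] gap 0.703 F [ 1.3  2.8 -0. ] q6 1.18
above shift [-1.8  6.6 -0.4] turn 0.2
```

Emit:
{"fn": "move_arm", "kwargs": {"commands": "0 0 0 0 0 0 0.4; 0 0 0 0 0 0 0.4; 0 0 30 0 0 0 0.4; 0 0 50 0 0 0 0.4; 0 0 50 0 0 0 0.4"}}

```text
t: 2.12
tcp_pos: [0.4483, -0.1048, 0.05]
tool_rot: [0.999, -0.038, -0.001, -0.001]
force: [-0.5, 0.4, 1.1]
finger_gap: 0.697
gripper_force: 0.0
```

```bash
python3 - <<'E'
from h import *
plan([("down",.4495,-.103,.007,-4.2)])
s=snapshot("side"); cv2.imwrite("pics/s1.png",s["image"][...,::-1])
E
```

```text
t 2.12 tcp [ 0.4483 -0.1048  0.05  ] yaw -4.4 tilt [-0.14  0.06] gap 0.697 F [-0.5  0.4  1.1] q6 1.17
down shift [ 1.1 -1.9 43. ] turn -0.2
```

View pics/s1.png

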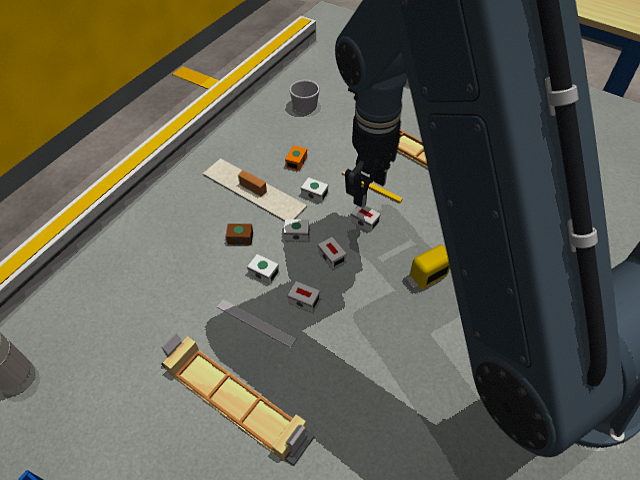

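The gripper hangs over the red block at (367,215) with its fingers straddling it. Next I descend, grip and lift.

Emit:
{"fn": "move_arm", "kwargs": {"commands": "0 0 20 0 0 0 0.4; 0 0 43 0 0 0 0.4; 0 0 43 0 0 0 0.4; 0 0 43 0 0 0 -1; 0 0 43 0 0 0 -1"}}

```text
t: 2.8
tcp_pos: [0.4502, -0.104, 0.0088]
tool_rot: [0.999, -0.037, 0.001, 0.0]
force: [-0.4, 0.7, -0.2]
finger_gap: 0.279
gripper_force: 0.0
```

Emit:
{"fn": "move_arm", "kwargs": {"commands": "0 0 0 0 0 0 -1; 0 0 0 0 0 0 -1; 0 0 -30 0 0 0 -1; 0 0 -60 0 0 0 -1; 0 0 -93 0 0 0 -1"}}

```text
t: 3.42
tcp_pos: [0.4491, -0.1033, 0.1015]
tool_rot: [0.999, -0.037, -0.0, -0.0]
force: [0.4, -0.7, -0.3]
finger_gap: 0.0
gripper_force: 0.0
```

```bash
python3 - <<'E'
from h import *
plan([("nest",*RN[1],.10,RA)])
E
```

```text
t 3.42 tcp [ 0.4491 -0.1033  0.1015] yaw -4.2 tilt [-0.05  0.02] gap 0.0 F [ 0.4 -0.7 -0.3] q6 1.17
nest shift [ 38.4 232.5   1.5] turn 5.1
```

```bash
python3 - <<'E'
from h import *
s=snapshot("side"); 
a=cv2.resize(s["image"][150:300,260:460,::-1],None,fx=4,fy=4,interpolation=cv2.INTER_CUBIC)
cv2.imwrite("pics/s2.png",a)
E
```

```text
(no output)
```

View pics/s2.png

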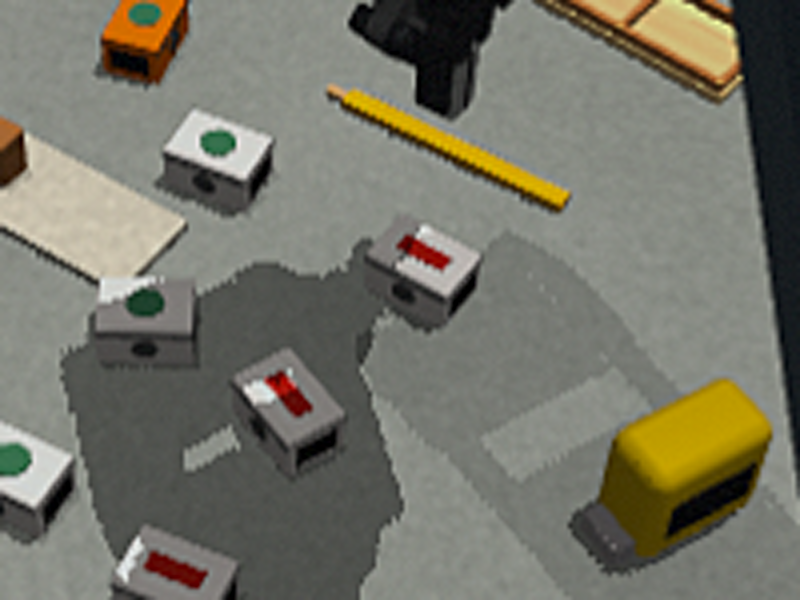

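The block is unmoved at about (366,213) and the fingers are shut. I check both cameras against the TCP.

```bash
python3 - <<'E'
from h import *
s=snapshot("side")
print("red tag from side", toplane(s,[[260+425/4-.4,150+250/4-.4]],.026))
for b in blocks(snapshot("top")): print(b[0],b[1].round(4),b[2].round(4),round(b[5],1))
for b in blocks(s): print("side",b[0],b[1].round(4),b[2].round(4),round(b[5],1))
T=s["pose"]
def proj(p):
    c=T[:3,:3].T@(np.array(p)-T[:3,3]); n=c[:2]/c[2]; n=n*(1+s["k1"]*(n@n)); return n*[s["fx"],s["fy"]]+[s["cx"],s["cy"]]
p=telemetry.sense()["tcp_pos"]; u=proj(p); print("tcp px",u,"in crop",(u-[260,150])*4, "block px", proj([.4495,-.103,.026]))
E
```

```text
red tag from side [[ 0.45156794 -0.10296991]]
R [0.453  0.1077] [0.4546 0.1076] 6.6
R [0.4615 0.0024] [0.4614 0.0035] -25.6
side G [0.5474 0.099 ] [0.5472 0.0993] 2.0
side G [ 0.5728 -0.1105] [ 0.5722 -0.1105] 4.9
tcp px [369.37598239 184.1032696 ] in crop [437.50392958 136.41307841] block px [366.81422386 212.52646646]
```

Emit:
{"fn": "move_arm", "kwargs": {"commands": "0 45 0 0 0 0 -1; 0 45 0 0 0 0 -1; 0 45 40 0 0 0 -1; 0 45 80 0 0 0 -1; 0 45 90 0 0 0 -1"}}

```text
t: 4.2
tcp_pos: [0.4439, -0.1465, 0.0082]
tool_rot: [0.999, -0.037, -0.003, -0.002]
force: [-1.2, 0.8, -1.0]
finger_gap: -0.002
gripper_force: 0.0
```

```bash
python3 - <<'E'
from h import *
plan([])
s=snapshot("side"); 
a=cv2.resize(s["image"][150:270,320:440,::-1],None,fx=5,fy=5,interpolation=cv2.INTER_CUBIC)
T=s["pose"]
def proj(p):
    c=T[:3,:3].T@(np.array(p)-T[:3,3]); n=c[:2]/c[2]; n=n*(1+s["k1"]*(n@n)); return n*[s["fx"],s["fy"]]+[s["cx"],s["cy"]]
p=telemetry.sense()["tcp_pos"]
print((proj(p)-[320,150])*5,(proj([p[0],p[1],0])-[320,150])*5,(proj([p[0],p[1],.03])-[320,150])*5)
cv2.imwrite("pics/s3.png",a)
E
```

```text
t 4.2 tcp [ 0.4439 -0.1465  0.0082] yaw -4.2 tilt [-0.34  0.22] gap -0.002 F [-1.2  0.8 -1. ] q6 1.09
[296.41419259 275.47482303] [294.62298308 289.35891129] [301.21646137 238.20235683]
```

View pics/s3.png

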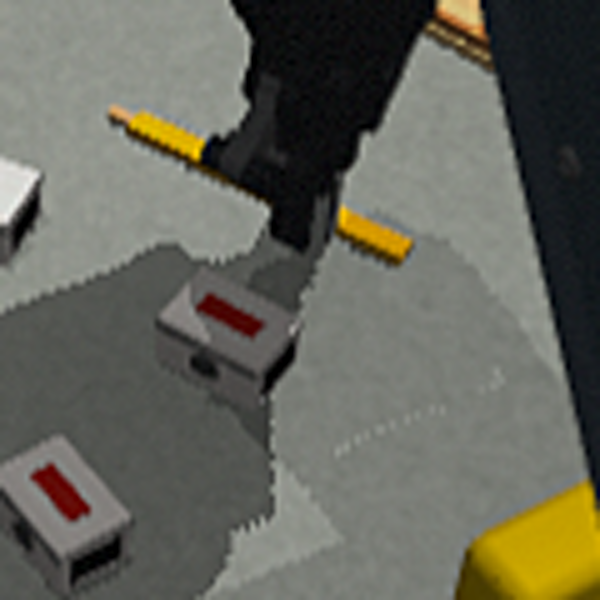

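The closed fingertips show at (295,248), while the reported TCP projects to (296,275). The real tips sit about 15 mm above the reported TCP. I check by touching the bench carefully in small steps.

Emit:
{"fn": "move_arm", "kwargs": {"commands": "0 0 0 0 0 0 -1; 0 0 3 0 0 0 -1; 0 0 6 0 0 0 -1; 0 0 6 0 0 0 -1; 0 0 6 0 0 0 -1"}}

```text
t: 4.88
tcp_pos: [0.4463, -0.1485, 0.005]
tool_rot: [0.999, -0.037, 0.0, 0.0]
force: [0.8, 0.2, -0.1]
finger_gap: 0.0
gripper_force: 0.0
```

Emit:
{"fn": "move_arm", "kwargs": {"commands": "0 0 1 0 0 0 -1; 0 0 2 0 0 0 -1; 0 0 3 0 0 0 -1; 0 0 3 0 0 0 -1; 0 0 3 0 0 0 -1"}}

```text
t: 5.5
tcp_pos: [0.4462, -0.1484, 0.0017]
tool_rot: [0.999, -0.037, -0.0, -0.0]
force: [0.4, 0.3, 0.0]
finger_gap: -0.004
gripper_force: 0.0
```

Emit:
{"fn": "move_arm", "kwargs": {"commands": "0 0 1 0 0 0 -1; 0 0 2 0 0 0 -1; 0 0 3 0 0 0 -1; 0 0 3 0 0 0 -1; 0 0 3 0 0 0 -1"}}

```text
t: 6.12
tcp_pos: [0.4462, -0.1484, -0.0013]
tool_rot: [0.999, -0.037, -0.0, -0.0]
force: [0.3, -0.6, 0.3]
finger_gap: -0.0
gripper_force: 0.0
```

Emit:
{"fn": "move_arm", "kwargs": {"commands": "0 0 1 0 0 0 -1; 0 0 2 0 0 0 -1; 0 0 3 0 0 0 -1; 0 0 3 0 0 0 -1; 0 0 3 0 0 0 -1"}}

```text
t: 6.75
tcp_pos: [0.4462, -0.1484, -0.0043]
tool_rot: [0.999, -0.037, -0.0, -0.0]
force: [-0.4, 0.7, 0.7]
finger_gap: -0.0
gripper_force: 0.0
```

Emit:
{"fn": "move_arm", "kwargs": {"commands": "0 0 1 0 0 0 -1; 0 0 2 0 0 0 -1; 0 0 3 0 0 0 -1; 0 0 3 0 0 0 -1; 0 0 3 0 0 0 -1"}}

```text
t: 7.38
tcp_pos: [0.4462, -0.1484, -0.0073]
tool_rot: [0.999, -0.037, -0.0, -0.0]
force: [-0.1, 0.4, -0.1]
finger_gap: -0.005
gripper_force: 0.0
```

Emit:
{"fn": "move_arm", "kwargs": {"commands": "0 0 1 0 0 0 -1; 0 0 2 0 0 0 -1; 0 0 3 0 0 0 -1; 0 0 3 0 0 0 -1; 0 0 3 0 0 0 -1"}}

```text
t: 8.0
tcp_pos: [0.4462, -0.1484, -0.0103]
tool_rot: [0.999, -0.037, -0.0, -0.0]
force: [0.5, -0.5, 0.5]
finger_gap: -0.0
gripper_force: 0.0
```

Emit:
{"fn": "move_arm", "kwargs": {"commands": "0 0 1 0 0 0 -1; 0 0 1 0 0 0 -1; 0 0 2 0 0 0 -1; 0 0 2 0 0 0 -1; 0 0 2 0 0 0 -1"}}

```text
t: 8.62
tcp_pos: [0.4462, -0.1484, -0.0123]
tool_rot: [0.999, -0.037, -0.0, -0.0]
force: [0.2, -0.3, -1.7]
finger_gap: -0.002
gripper_force: 0.0
```

Emit:
{"fn": "move_arm", "kwargs": {"commands": "0 0 1 0 0 0 -1; 0 0 1 0 0 0 -1; 0 0 1 0 0 0 -1; 0 0 1 0 0 0 -1; 0 0 1 0 0 0 -1"}}

```text
t: 9.25
tcp_pos: [0.4462, -0.1484, -0.0133]
tool_rot: [0.999, -0.037, 0.0, 0.0]
force: [0.2, 0.3, -0.1]
finger_gap: -0.001
gripper_force: 0.0
```

Emit:
{"fn": "move_arm", "kwargs": {"commands": "0 0 1 0 0 0 -1; 0 0 1 0 0 0 -1; 0 0 1 0 0 0 -1; 0 0 1 0 0 0 -1; 0 0 1 0 0 0 -1"}}

```text
t: 9.88
tcp_pos: [0.4462, -0.1484, -0.0143]
tool_rot: [0.999, -0.037, 0.0, 0.0]
force: [-0.0, 0.3, 0.3]
finger_gap: -0.002
gripper_force: 0.0
```

Emit:
{"fn": "move_arm", "kwargs": {"commands": "0 0 1 0 0 0 -1; 0 0 1 0 0 0 -1; 0 0 1 0 0 0 -1; 0 0 1 0 0 0 -1; 0 0 1 0 0 0 -1"}}

```text
t: 10.5
tcp_pos: [0.4462, -0.1484, -0.0153]
tool_rot: [0.999, -0.037, 0.0, 0.0]
force: [0.4, -0.1, 0.1]
finger_gap: -0.001
gripper_force: 0.0
```

Emit:
{"fn": "move_arm", "kwargs": {"commands": "0 0 1 0 0 0 -1; 0 0 1 0 0 0 -1; 0 0 1 0 0 0 -1; 0 0 1 0 0 0 -1; 0 0 1 0 0 0 -1"}}

```text
t: 11.12
tcp_pos: [0.4462, -0.1484, -0.0163]
tool_rot: [0.999, -0.037, 0.0, 0.0]
force: [0.3, 0.3, -0.2]
finger_gap: -0.0
gripper_force: 0.0
```

```bash
python3 - <<'E'
from h import *
plan([])
E
```

```text
t 11.12 tcp [ 0.4462 -0.1484 -0.0163] yaw -4.2 tilt [ 0. -0.] gap -0.0 F [ 0.3  0.3 -0.2] q6 1.08
```

Emit:
{"fn": "move_arm", "kwargs": {"commands": "0 0 1 0 0 0 -1; 0 0 1 0 0 0 -1; 0 0 1 0 0 0 -1; 0 0 1 0 0 0 -1; 0 0 1 0 0 0 -1"}}

```text
t: 11.75
tcp_pos: [0.4462, -0.1484, -0.0173]
tool_rot: [0.999, -0.037, 0.0, 0.0]
force: [-0.2, -0.4, -0.5]
finger_gap: -0.002
gripper_force: 0.0
```

Emit:
{"fn": "move_arm", "kwargs": {"commands": "0 0 1 0 0 0 -1; 0 0 1 0 0 0 -1; 0 0 1 0 0 0 -1; 0 0 1 0 0 0 -1; 0 0 1 0 0 0 -1"}}

```text
t: 12.38
tcp_pos: [0.4462, -0.1484, -0.0183]
tool_rot: [0.999, -0.037, 0.0, -0.0]
force: [0.1, 0.5, 0.5]
finger_gap: -0.001
gripper_force: 0.0
```

Emit:
{"fn": "move_arm", "kwargs": {"commands": "0 0 1 0 0 0 -1; 0 0 1 0 0 0 -1; 0 0 1 0 0 0 -1; 0 0 1 0 0 0 -1; 0 0 1 0 0 0 -1"}}

```text
t: 13.0
tcp_pos: [0.4462, -0.1484, -0.0193]
tool_rot: [0.999, -0.037, 0.0, 0.0]
force: [-0.2, -0.3, -0.0]
finger_gap: 0.003
gripper_force: 0.0
```

```bash
python3 - <<'E'
from h import *
s=snapshot("side"); 
a=cv2.resize(s["image"][170:240,345:415,::-1],None,fx=8,fy=8,interpolation=cv2.INTER_CUBIC)
cv2.imwrite("pics/s4.png",a)
T=s["pose"]
def proj(p):
    c=T[:3,:3].T@(np.array(p)-T[:3,3]); n=c[:2]/c[2]; n=n*(1+s["k1"]*(n@n)); return n*[s["fx"],s["fy"]]+[s["cx"],s["cy"]]
p=telemetry.sense()["tcp_pos"]
for z in (p[2],0,.01,.02): print(z,((proj([p[0],p[1],z])-[345,170])*8).round())
E
```

```text
-0.019269784928547848 [261. 346.]
0 [267. 296.]
0.01 [271. 269.]
0.02 [274. 242.]
```

View pics/s4.png

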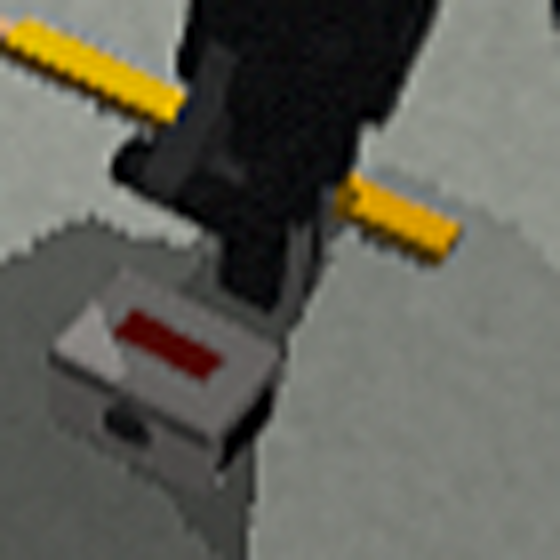

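The fingertips end near (265,310), which is about bench level (z=0 projects to (267,296)). The offset is about 20 mm. One more touch to confirm.

Emit:
{"fn": "move_arm", "kwargs": {"commands": "0 0 1 0 0 0 -1; 0 0 1 0 0 0 -1; 0 0 1 0 0 0 -1; 0 0 1 0 0 0 -1; 0 0 1 0 0 0 -1"}}

```text
t: 13.68
tcp_pos: [0.4462, -0.1484, -0.0203]
tool_rot: [0.999, -0.037, -0.0, -0.0]
force: [-0.4, 0.4, -0.1]
finger_gap: -0.003
gripper_force: 0.0
```

Emit:
{"fn": "move_arm", "kwargs": {"commands": "0 0 1 0 0 0 -1; 0 0 1 0 0 0 -1; 0 0 1 0 0 0 -1; 0 0 1 0 0 0 -1; 0 0 1 0 0 0 -1"}}

```text
t: 14.3
tcp_pos: [0.4462, -0.1484, -0.0213]
tool_rot: [0.999, -0.037, 0.0, 0.0]
force: [-0.2, -0.3, -0.2]
finger_gap: 0.002
gripper_force: 0.0
```

No contact yet at -0.0213, so I take a grasp height of -0.016 on the measured scale. That puts the tips about 9 mm up.

```bash
python3 - <<'E'
from h import *
plan([("above",.4500,-.103,.05,-4.2),("grasp",.4500,-.103,-.016,-4.2),("up",.4500,-.103,.08,-4.2),("nest",*RN[1],.08,RA),("down",*RN[1],-.0095,RA)])
E
```

```text
t 14.3 tcp [ 0.4462 -0.1484 -0.0213] yaw -4.2 tilt [ 0. -0.] gap 0.002 F [-0.2 -0.3 -0.2] q6 1.08
above shift [  0.4 -45.6 -71.3] turn -0.0
grasp shift [ 0. -0. 66.] turn 0.0
up shift [  0.  -0. -96.] turn 0.0
nest shift [ 37.6 232.9  -0. ] turn 5.1
down shift [ 0.  -0.  89.5] turn 0.0
```

Emit:
{"fn": "move_arm", "kwargs": {"commands": "0 0 -60 0 0 0 0.4; 0.4 -20 -71 0 0 0 0.4; 0.4 -45.6 -71 0 0 0 0.4; 0.4 -45.6 -71 0 0 0 0.4; 0.4 -45.6 -71 0 0 0 0.4"}}

```text
t: 14.92
tcp_pos: [0.4502, -0.1034, 0.0497]
tool_rot: [0.999, -0.037, 0.0, 0.0]
force: [0.3, 0.5, 0.6]
finger_gap: 0.706
gripper_force: 0.0
```

Emit:
{"fn": "move_arm", "kwargs": {"commands": "0 0 0 0 0 0 0.4; 0 0 30 0 0 0 0.4; 0 0 66 0 0 0 0.4; 0 0 66 0 0 0 0.4; 0 0 66 0 0 0 -1"}}

```text
t: 15.55
tcp_pos: [0.4502, -0.1034, -0.0159]
tool_rot: [0.999, -0.037, 0.0, 0.0]
force: [0.0, 0.2, 0.4]
finger_gap: 0.502
gripper_force: 0.0
```

Emit:
{"fn": "move_arm", "kwargs": {"commands": "0 0 0 0 0 0 -1; 0 0 0 0 0 0 -1; 0 0 -30 0 0 0 -1; 0 0 -60 0 0 0 -1; 0 0 -96 0 0 0 -1"}}

```text
t: 16.18
tcp_pos: [0.4496, -0.1027, 0.0809]
tool_rot: [0.999, -0.037, -0.0, -0.0]
force: [0.7, 0.0, -1.9]
finger_gap: 0.367
gripper_force: 40.7
```

```bash
python3 - <<'E'
from h import *
plan([("nest",*RN[1],.08,RA),("down",*RN[1],-.0095,RA)])
E
```

```text
t 16.18 tcp [ 0.4496 -0.1027  0.0809] yaw -4.2 tilt [-0.02  0.01] gap 0.367 F [ 0.7  0.  -1.9] q6 1.18
nest shift [ 38.  233.1   0.9] turn 5.1
down shift [ 0.  -0.  89.5] turn 0.0
```

Emit:
{"fn": "move_arm", "kwargs": {"commands": "8 50 0 0 0 0 -1; 16 100 0 0 0 2 -1; 25 155 0 0 0 4 -1; 34 205 0 0 0 5.1 -1; 37.6 233 0 0 0 5.1 -1"}}

```text
t: 16.8
tcp_pos: [0.4708, -0.3413, 0.0804]
tool_rot: [0.997, -0.082, 0.001, 0.001]
force: [-0.2, -0.6, -0.9]
finger_gap: 0.364
gripper_force: 40.7
```

Emit:
{"fn": "move_arm", "kwargs": {"commands": "0 0 0 0 0 0 -1; 0 0 40 0 0 0 -1; 0 0 75 0 0 0 -1; 0 0 84 0 0 0 -1; 0 0 89.5 0 0 0 -1"}}

```text
t: 17.42
tcp_pos: [0.4703, -0.3369, -0.0092]
tool_rot: [0.997, -0.081, -0.0, -0.0]
force: [-5.9, 7.2, 33.5]
finger_gap: 0.365
gripper_force: 44.7
```

```bash
python3 - <<'E'
from h import *
plan([("down",*RN[1],-.0095,RA)])
E
```

```text
t 17.43 tcp [ 0.4703 -0.3369 -0.0092] yaw -9.3 tilt [-0.05  0.06] gap 0.365 F [-5.9  7.2 33.5] q6 0.92
down shift [0.3 1.1 0.3] turn 0.0
```

Emit:
{"fn": "move_arm", "kwargs": {"commands": "0 0 -1 0 0 0 -1; 0 0 -1 0 0 0 0.3; 0 0 -1 0 0 0 0.3; 0 0 -30 0 0 0 0.4; 0 0 -90 0 0 0 0.4"}}

```text
t: 18.05
tcp_pos: [0.4689, -0.3368, 0.0791]
tool_rot: [0.997, -0.081, -0.002, -0.002]
force: [0.4, -1.0, 0.2]
finger_gap: 0.698
gripper_force: 0.0
```

```bash
python3 - <<'E'
from h import *
s=snapshot("top"); o=s
for b in blocks(s): print(b[0],b[1].round(4),b[2].round(4),round(b[3],1),round(b[4],1),round(b[5],1))
a=cv2.resize(s["image"][150:350,240:540,::-1],None,fx=2.6,fy=2.6,interpolation=cv2.INTER_CUBIC)
s=snapshot("side"); b=cv2.resize(s["image"][100:300,300:600,::-1],None,fx=2.6,fy=2.6,interpolation=cv2.INTER_CUBIC)
cv2.imwrite("pics/t2.png",cv2.resize(np.vstack([a,b]),(450,600)))
E
```

```text
R [0.453  0.1077] [0.4535 0.1075] 43.3 29.9 6.8
R [0.4605 0.0032] [0.4606 0.003 ] 43.9 29.0 -25.5
```

View pics/t2.png

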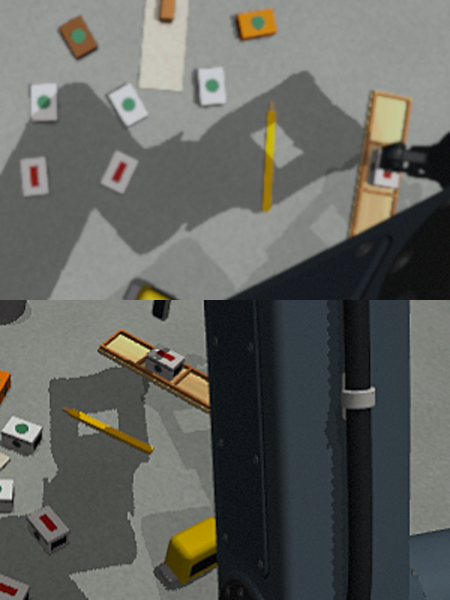

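The first red block sits in the reject tray's middle nest: (385,165) in the top half, (165,357) in the side half. The other blocks have not moved. Next is red 2.

```bash
cat >> h.py <<'E'
def cycle(bx,by,byaw,nest,nyaw,gz=-.016,pz=-.0075):
    plan([("above",bx,by,.08,byaw),("grasp",bx,by,gz,byaw),("up",bx,by,.08,byaw),("nest",*nest,.08,nyaw),("down",*nest,pz,nyaw)])
E
python3 - <<'E'
from h import *
cycle(.4610,.0028,-25.5,RN[0],RA)
E
```

```text
t 18.15 tcp [ 0.4738 -0.3416  0.0862] yaw -9.3 tilt [ 0.51 -0.54] gap 0.699 F [ 0.5 -0.4  0.1] q6 0.92
above shift [ -68.3 -337.8    6.2] turn 16.2
grasp shift [ 0. -0. 96.] turn 0.0
up shift [  0.  -0. -96.] turn 0.0
nest shift [216.7 285.6  -0. ] turn -16.2
down shift [ 0.  -0.  87.5] turn 0.0
```

```bash
python3 - <<'E'
t=open('h.py').read()
t=t.replace('def plan(targets):','def plan(targets,start=None):').replace('    for l,x,y,z,w in targets:','    if start: p,yaw=np.array(start[:3]),start[3]\n    for l,x,y,z,w in targets:')
t=t.replace('gz=-.016,pz=-.0075):','gz=-.016,pz=-.0075,start=None):').replace('("down",*nest,pz,nyaw)])','("down",*nest,pz,nyaw)],start)')
open('h.py','w').write(t)
E
python3 - <<'E'
from h import *
cycle(.4610,.0028,-25.5,RN[0],RA,start=(.4704,-.338,.0805,-9.3))
E
```

```text
t 18.15 tcp [ 0.4738 -0.3416  0.0862] yaw -9.3 tilt [ 0.51 -0.54] gap 0.699 F [ 0.5 -0.4  0.1] q6 0.92
above shift [ -64.4 -334.8    0.5] turn 16.2
grasp shift [ 0. -0. 96.] turn 0.0
up shift [  0.  -0. -96.] turn 0.0
nest shift [216.7 285.6  -0. ] turn -16.2
down shift [ 0.  -0.  87.5] turn 0.0
```

Emit:
{"fn": "move_arm", "kwargs": {"commands": "-10 -55 0 0 0 0 0.4; -22 -112 0 0 0 0 0.4; -34 -170 0 0 0 0 0.4; -45 -230 0 0 0 0 0.4; -55 -280 0 0 0 0 0.4"}}

```text
t: 18.77
tcp_pos: [0.4609, -0.0509, 0.0802]
tool_rot: [0.997, -0.081, 0.0, -0.0]
force: [0.8, -0.2, -0.1]
finger_gap: 0.7
gripper_force: 0.0
```

Emit:
{"fn": "move_arm", "kwargs": {"commands": "-7 -40 0 0 0 8 0.4; -9.4 -54.8 0.5 0 0 16.2 0.4; -9.4 -54.8 0.5 0 0 16.2 0.4; -9.4 -54.8 0.5 0 0 16.2 0.4; -9.4 -54.8 0.5 0 0 16.2 0.4"}}

```text
t: 19.4
tcp_pos: [0.4613, 0.0018, 0.0797]
tool_rot: [0.975, -0.221, 0.0, 0.0]
force: [-0.5, -0.7, 0.0]
finger_gap: 0.705
gripper_force: 0.0
```

Emit:
{"fn": "move_arm", "kwargs": {"commands": "0 0 40 0 0 0 0.4; 0 0 80 0 0 0 0.4; 0 0 96 0 0 0 0.4; 0 0 96 0 0 0 0.4; 0 0 96 0 0 0 -1"}}

```text
t: 20.02
tcp_pos: [0.4615, 0.0022, -0.0158]
tool_rot: [0.975, -0.221, 0.0, 0.0]
force: [-0.9, -0.1, -1.0]
finger_gap: 0.5
gripper_force: 0.0
```

Emit:
{"fn": "move_arm", "kwargs": {"commands": "0 0 0 0 0 0 -1; 0 0 0 0 0 0 -1; 0 0 -30 0 0 0 -1; 0 0 -60 0 0 0 -1; 0 0 -96 0 0 0 -1"}}

```text
t: 20.65
tcp_pos: [0.4605, 0.0029, 0.0806]
tool_rot: [0.975, -0.221, -0.0, -0.0]
force: [0.5, -0.4, -1.5]
finger_gap: 0.372
gripper_force: 40.4
```

Emit:
{"fn": "move_arm", "kwargs": {"commands": "30 40 0 0 0 0 -1; 66 87 0 0 0 0 -1; 104 137 0 0 0 0 -1; 142 187 0 0 0 0 -1; 180 237 0 0 0 0 -1"}}

```text
t: 21.28
tcp_pos: [0.5211, -0.2895, 0.0799]
tool_rot: [0.975, -0.221, 0.0, -0.0]
force: [1.4, 0.6, -0.7]
finger_gap: 0.365
gripper_force: 40.5
```

Emit:
{"fn": "move_arm", "kwargs": {"commands": "26 34 0 0 0 -8 -1; 36.7 48.6 0 0 0 -16.2 -1; 36.7 48.6 0 0 0 -16.2 -1; 36.7 48.6 0 0 0 -16.2 -1; 36.7 48.6 40 0 0 -16.2 -1"}}

```text
t: 21.9
tcp_pos: [0.5357, -0.348, 0.0426]
tool_rot: [0.997, -0.081, 0.003, 0.002]
force: [0.0, 0.7, -1.4]
finger_gap: 0.367
gripper_force: 40.5
```

Emit:
{"fn": "move_arm", "kwargs": {"commands": "0 0 25 0 0 0 -1; 0 0 40 0 0 0 -1; 0 0 44 0 0 0 -1; 0 0 47.5 0 0 0 -1; 0 0 47.5 0 0 0 -1"}}

```text
t: 22.52
tcp_pos: [0.5338, -0.3478, -0.0071]
tool_rot: [0.997, -0.081, 0.0, 0.0]
force: [-0.4, 0.5, -1.5]
finger_gap: 0.366
gripper_force: 40.5
```

Emit:
{"fn": "move_arm", "kwargs": {"commands": "0 0 0 0 0 0 0.3; 0 0 0 0 0 0 0.3; 0 0 -30 0 0 0 0.4; 0 0 -87.5 0 0 0 0.4; 0 0 -87.5 0 0 0 0.4"}}

```text
t: 23.15
tcp_pos: [0.5365, -0.3504, 0.0851]
tool_rot: [0.997, -0.081, 0.004, 0.004]
force: [0.2, -0.6, -0.4]
finger_gap: 0.7
gripper_force: 0.0
```

```bash
python3 - <<'E'
from h import *
for b in blocks(snapshot("top")): print(b[0],b[1].round(4),b[2].round(4),round(b[3],1),round(b[4],1),round(b[5],1))
cycle(.4538,.1075,6.7,RN[2],RA,start=(*RN[0],.080,-9.3))
E
```

```text
R [0.4528 0.1076] [0.4534 0.1073] 44.4 30.5 6.2
t 23.2 tcp [ 0.5349 -0.3489  0.0826] yaw -9.3 tilt [ 0.26 -0.24] gap 0.698 F [-0.1  0.2 -0.4] q6 0.98
above shift [-152.4 -436.9   -0. ] turn -16.0
grasp shift [ 0.  0. 96.] turn 0.0
up shift [  0.   0. -96.] turn 0.0
nest shift [-97.  426.7  -0. ] turn 16.0
down shift [ 0.  -0.  87.5] turn 0.0
```

Emit:
{"fn": "move_arm", "kwargs": {"commands": "-16 -46 0 0 0 0 0.4; -36 -102 0 0 0 0 0.4; -56 -158 0 0 0 0 0.4; -76 -215 0 0 0 0 0.4; -92 -260 0 0 0 0 0.4"}}

```text
t: 23.82
tcp_pos: [0.4825, -0.0734, 0.0787]
tool_rot: [0.997, -0.081, -0.002, -0.001]
force: [0.6, 0.4, -0.0]
finger_gap: 0.7
gripper_force: 0.0
```

Emit:
{"fn": "move_arm", "kwargs": {"commands": "-20 -59 0 0 0 -5 0.4; -40 -117 0 0 0 -11 0.4; -56 -162 0 0 0 -16 0.4; -60.4 -176.9 0 0 0 -16 0.4; -60.4 -176.9 0 0 0 -16 0.4"}}

```text
t: 24.45
tcp_pos: [0.4533, 0.1087, 0.0792]
tool_rot: [0.998, 0.059, -0.0, 0.0]
force: [-0.2, 0.5, -0.1]
finger_gap: 0.7
gripper_force: 0.0
```

Emit:
{"fn": "move_arm", "kwargs": {"commands": "0 0 20 0 0 0 0.4; 0 0 70 0 0 0 0.4; 0 0 96 0 0 0 0.4; 0 0 96 0 0 0 0.4; 0 0 96 0 0 0 -1"}}

```text
t: 25.08
tcp_pos: [0.4545, 0.1073, -0.0159]
tool_rot: [0.998, 0.057, 0.0, 0.0]
force: [0.0, 0.6, 0.1]
finger_gap: 0.501
gripper_force: 0.0
```

Emit:
{"fn": "move_arm", "kwargs": {"commands": "0 0 0 0 0 0 -1; 0 0 0 0 0 0 -1; 0 0 -30 0 0 0 -1; 0 0 -60 0 0 0 -1; 0 0 -96 0 0 0 -1"}}

```text
t: 25.7
tcp_pos: [0.4532, 0.1085, 0.0808]
tool_rot: [0.998, 0.058, -0.0, -0.0]
force: [0.3, 0.1, -0.8]
finger_gap: 0.364
gripper_force: 40.8
```

Emit:
{"fn": "move_arm", "kwargs": {"commands": "-10 43 0 0 0 0 -1; -22 98 0 0 0 0 -1; -34 152 0 0 0 0 -1; -47 206 0 0 0 0 -1; -57 250 0 0 0 0 -1"}}

```text
t: 26.32
tcp_pos: [0.4259, -0.1486, 0.0802]
tool_rot: [0.998, 0.058, 0.001, 0.0]
force: [0.1, 0.3, -1.5]
finger_gap: 0.363
gripper_force: 40.9
```

Emit:
{"fn": "move_arm", "kwargs": {"commands": "-12 53 0 0 0 5 -1; -24 105 0 0 0 11 -1; -36 160 0 0 0 16 -1; -40 176.7 0 0 0 16 -1; -40 176.7 0 0 0 16 -1"}}

```text
t: 26.95
tcp_pos: [0.4067, -0.3272, 0.0799]
tool_rot: [0.997, -0.082, 0.0, -0.0]
force: [-0.9, 0.8, -1.8]
finger_gap: 0.365
gripper_force: 40.8
```

Emit:
{"fn": "move_arm", "kwargs": {"commands": "0 0 20 0 0 0 -1; 0 0 60 0 0 0 -1; 0 0 80 0 0 0 -1; 0 0 84 0 0 0 -1; 0 0 87.5 0 0 0 -1"}}

```text
t: 27.58
tcp_pos: [0.4073, -0.3256, -0.0074]
tool_rot: [0.997, -0.08, -0.0, -0.0]
force: [-0.3, 0.2, -0.3]
finger_gap: 0.363
gripper_force: 40.8
```

Emit:
{"fn": "move_arm", "kwargs": {"commands": "0 0 0 0 0 0 0.3; 0 0 0 0 0 0 0.3; 0 0 -30 0 0 0 0.4; 0 0 -87.5 0 0 0 0.4; 0 0 -87.5 0 0 0 0.4"}}

```text
t: 28.2
tcp_pos: [0.4093, -0.3296, 0.0841]
tool_rot: [0.997, -0.081, 0.004, 0.004]
force: [-0.8, 0.4, 0.6]
finger_gap: 0.698
gripper_force: 0.0
```

```bash
python3 - <<'E'
from h import *
s=snapshot("side")
for b in blocks(s): print("side",b[0],b[1].round(4),b[2].round(4),round(b[3],1),round(b[4],1),round(b[5],1))
for b in blocks(snapshot("top")): print(b[0],b[1].round(4),b[2].round(4),round(b[3],1),round(b[4],1),round(b[5],1))
plan([("ab",.5713,-.112,.08,5.2)],start=(*RN[2],.080,-9.3))
E
```

```text
side G [0.5474 0.099 ] [0.5473 0.0992] 46.2 31.6 3.5
side G [ 0.5728 -0.1105] [ 0.5724 -0.1102] 45.3 32.8 5.0
R [ 0.4706 -0.3397] [ 0.471  -0.3398] 47.2 32.0 -8.9
R [ 0.5337 -0.3496] [ 0.5338 -0.3494] 47.1 31.9 -8.0
G [ 0.5449 -0.0072] [ 0.5454 -0.0078] 47.6 34.3 31.7
G [0.5458 0.0983] [0.5485 0.0982] 53.1 32.5 -1.5
G [ 0.5709 -0.1118] [ 0.5693 -0.1199] 53.9 49.8 9.6
t 28.3 tcp [ 0.4072 -0.3271  0.0807] yaw -9.3 tilt [ 0.08 -0.1 ] gap 0.699 F [-0.4 -0.7 -1.1] q6 0.84
ab shift [ 127.1 -239.3   -0. ] turn -14.5
```

Emit:
{"fn": "move_arm", "kwargs": {"commands": "25 -46 0 0 0 -3 0.4; 50 -94 0 0 0 -6 0.4; 76 -143 0 0 0 -9 0.4; 102 -192 0 0 0 -12 0.4; 127.1 -239.3 0 0 0 -14.5 0.4"}}

```text
t: 28.92
tcp_pos: [0.5709, -0.1092, 0.0779]
tool_rot: [0.999, 0.046, -0.002, -0.001]
force: [0.1, -0.2, -0.7]
finger_gap: 0.698
gripper_force: 0.0
```

Emit:
{"fn": "move_arm", "kwargs": {"commands": "0 0 0 0 0 0 0.4; 0 0 50 0 0 0 0.4; 0 0 96 0 0 0 0.4; 0 0 96 0 0 0 0.4; 0 0 96 0 0 0 -1"}}

```text
t: 29.55
tcp_pos: [0.5707, -0.1118, -0.016]
tool_rot: [0.999, 0.045, -0.0, -0.0]
force: [1.0, 0.4, 0.7]
finger_gap: 0.497
gripper_force: 0.0
```

Emit:
{"fn": "move_arm", "kwargs": {"commands": "0 0 0 0 0 0 -1; 0 0 0 0 0 0 -1; 0 0 -30 0 0 0 -1; 0 0 -60 0 0 0 -1; 0 0 -96 0 0 0 -1"}}

```text
t: 30.18
tcp_pos: [0.5707, -0.111, 0.081]
tool_rot: [0.999, 0.045, -0.0, -0.0]
force: [-0.4, 0.3, -0.3]
finger_gap: 0.366
gripper_force: 39.9
```

```bash
python3 - <<'E'
from h import *
for b in blocks(snapshot("top")): print(b[0],b[1].round(4),b[2].round(4),round(b[3],1),round(b[4],1),round(b[5],1))
plan([("nest",*PN[0],.08,PA),("down",*PN[0],-.0075,PA),("up",*PN[0],.08,PA),("B",.545,-.0075,.08,30.6),("nest",*PN[1],.08,PA),("C",.5465,.098,.08,1.8),("nest",*PN[2],.08,PA)],start=(.5713,-.112,.08,5.2))
E
```

```text
G [ 0.5446 -0.0074] [0.5644 0.002 ] 89.3 39.4 32.6
t 30.23 tcp [ 0.5739 -0.1121  0.0859] yaw 5.2 tilt [ 0.46 -0.19] gap 0.363 F [1.  0.2 1.9] q6 1.1
nest shift [ -22.  -423.2   -0. ] turn 8.2
down shift [ 0.  -0.  87.5] turn 0.0
up shift [  0.   -0.  -87.5] turn 0.0
B shift [ 50.4 312.8  -0. ] turn -33.6
nest shift [  77.8 -324.    -0. ] turn 33.6
C shift [110.5 207.5  -0. ] turn -4.8
nest shift [-156.6 -221.5   -0. ] turn 4.8
```

Emit:
{"fn": "move_arm", "kwargs": {"commands": "-2 -40 0 0 0 0 -1; -5 -90 0 0 0 0 -1; -8 -143 0 0 0 0 -1; -10 -196 0 0 0 0 -1; -12 -240 0 0 0 0 -1"}}

```text
t: 30.85
tcp_pos: [0.5371, 0.1287, 0.0805]
tool_rot: [0.999, 0.046, 0.001, -0.0]
force: [0.0, -0.3, -0.9]
finger_gap: 0.367
gripper_force: 39.9
```

Emit:
{"fn": "move_arm", "kwargs": {"commands": "-3 -50 0 0 0 3 -1; -6 -105 0 0 0 6 -1; -9 -160 0 0 0 8.2 -1; -10 -183.2 0 0 0 8.2 -1; -10 -183.2 0 0 0 8.2 -1"}}

```text
t: 31.48
tcp_pos: [0.5104, 0.3101, 0.0803]
tool_rot: [1.0, -0.024, 0.001, -0.0]
force: [0.6, -0.5, -0.9]
finger_gap: 0.363
gripper_force: 40.0
```

Emit:
{"fn": "move_arm", "kwargs": {"commands": "0 0 0 0 0 0 -1; 0 0 45 0 0 0 -1; 0 0 75 0 0 0 -1; 0 0 83 0 0 0 -1; 0 0 87.5 0 0 0 -1"}}

```text
t: 32.1
tcp_pos: [0.5117, 0.3075, -0.0076]
tool_rot: [1.0, -0.027, 0.0, -0.0]
force: [0.1, 0.9, -0.0]
finger_gap: 0.364
gripper_force: 40.0
```

Emit:
{"fn": "move_arm", "kwargs": {"commands": "0 0 0 0 0 0 -1; 0 0 0 0 0 0 0.3; 0 0 0 0 0 0 0.3; 0 0 -30 0 0 0 0.4; 0 0 -87.5 0 0 0 0.4"}}

```text
t: 32.72
tcp_pos: [0.5093, 0.3077, 0.0789]
tool_rot: [1.0, -0.026, -0.002, 0.001]
force: [1.3, -0.2, 0.6]
finger_gap: 0.701
gripper_force: 0.0
```

Emit:
{"fn": "move_arm", "kwargs": {"commands": "8 50 0 0 0 0 0.4; 16 102 0 0 0 0 0.4; 25 155 0 0 0 0 0.4; 34 210 0 0 0 0 0.4; 40 250 0 0 0 0 0.4"}}

```text
t: 33.35
tcp_pos: [0.5384, 0.0544, 0.0804]
tool_rot: [1.0, -0.027, 0.001, 0.0]
force: [0.4, 0.7, 0.1]
finger_gap: 0.703
gripper_force: 0.0
```

Emit:
{"fn": "move_arm", "kwargs": {"commands": "6 40 0 0 0 -9 0.4; 10.4 62.8 0 0 0 -18 0.4; 10.4 62.8 0 0 0 -27 0.4; 10.4 62.8 0 0 0 -33.6 0.4; 10.4 62.8 0 0 0 -33.6 0.4"}}

```text
t: 33.98
tcp_pos: [0.5451, -0.0068, 0.0802]
tool_rot: [0.965, 0.263, 0.0, 0.0]
force: [-0.5, -0.1, -0.2]
finger_gap: 0.702
gripper_force: 0.0
```

```bash
python3 - <<'E'
from h import *
for b in blocks(snapshot("top")): print(b[0],b[1].round(4),b[2].round(4),round(b[3],1),round(b[4],1),round(b[5],1))
plan([])
E
```

```text
G [0.5118 0.3111] [0.5117 0.3106] 44.5 30.1 -3.2
t 34.02 tcp [ 0.5451 -0.0067  0.0801] yaw 30.5 tilt [ 0.04 -0.01] gap 0.699 F [ 0.6  0.1 -0.4] q6 0.82
```

Emit:
{"fn": "move_arm", "kwargs": {"commands": "0 0 30 0 0 0 0.4; 0 0 80 0 0 0 0.4; 0 0 96 0 0 0 0.4; 0 0 96 0 0 0 0.4; 0 0 96 0 0 0 -1"}}

```text
t: 34.65
tcp_pos: [0.546, -0.0069, -0.015]
tool_rot: [0.965, 0.264, 0.001, 0.001]
force: [-0.0, 0.2, 0.0]
finger_gap: 0.502
gripper_force: 0.0
```

Emit:
{"fn": "move_arm", "kwargs": {"commands": "0 0 0 0 0 0 -1; 0 0 0 0 0 0 -1; 0 0 -30 0 0 0 -1; 0 0 -60 0 0 0 -1; 0 0 -96 0 0 0 -1"}}

```text
t: 35.28
tcp_pos: [0.5443, -0.0067, 0.0807]
tool_rot: [0.965, 0.264, -0.0, -0.0]
force: [-0.2, 0.0, -1.1]
finger_gap: 0.363
gripper_force: 40.9
```

Emit:
{"fn": "move_arm", "kwargs": {"commands": "8 -34 0 0 0 0 -1; 20 -83 0 0 0 0 -1; 32 -133 0 0 0 0 -1; 44 -184 0 0 0 0 -1; 54 -224 0 0 0 0 -1"}}

```text
t: 35.9
tcp_pos: [0.4763, 0.2153, 0.0802]
tool_rot: [0.964, 0.264, 0.0, -0.0]
force: [0.4, 0.0, -1.5]
finger_gap: 0.362
gripper_force: 41.0
```

Emit:
{"fn": "move_arm", "kwargs": {"commands": "10 -44 0 0 0 8 -1; 20 -84 0 0 0 16 -1; 23.8 -100 0 0 0 24 -1; 23.8 -100 0 0 0 33.6 -1; 23.8 -100 0 0 0 33.6 -1"}}

```text
t: 36.52
tcp_pos: [0.4467, 0.312, 0.08]
tool_rot: [1.0, -0.025, 0.0, -0.0]
force: [-0.6, 0.4, -1.0]
finger_gap: 0.364
gripper_force: 41.0
```

Emit:
{"fn": "move_arm", "kwargs": {"commands": "0 0 0 0 0 0 -1; 0 0 45 0 0 0 -1; 0 0 75 0 0 0 -1; 0 0 83 0 0 0 -1; 0 0 87.5 0 0 0 -1"}}

```text
t: 37.15
tcp_pos: [0.4475, 0.3117, -0.0077]
tool_rot: [1.0, -0.026, 0.0, -0.0]
force: [-0.5, -0.3, -0.8]
finger_gap: 0.366
gripper_force: 40.9
```

Emit:
{"fn": "move_arm", "kwargs": {"commands": "0 0 0 0 0 0 -1; 0 0 0 0 0 0 0.3; 0 0 0 0 0 0 0.3; 0 0 -30 0 0 0 0.4; 0 0 -87.5 0 0 0 0.4"}}

```text
t: 37.78
tcp_pos: [0.4456, 0.3111, 0.0792]
tool_rot: [1.0, -0.026, -0.002, 0.001]
force: [1.1, -0.4, -0.2]
finger_gap: 0.698
gripper_force: 0.0
```

```bash
python3 - <<'E'
from h import *
for n in ("top","side"):
  for b in blocks(snapshot(n)): print(n,b[0],b[1].round(4),b[2].round(4),round(b[3],1),round(b[4],1),round(b[5],1))
plan([])
E
```

```text
top R [ 0.4064 -0.3272] [ 0.406 -0.327] 45.9 31.0 -9.9
top R [ 0.4706 -0.3398] [ 0.4707 -0.3397] 45.8 31.4 -8.9
top G [0.5119 0.3111] [0.5112 0.3101] 44.9 30.5 1.0
top R [ 0.5339 -0.3494] [ 0.5335 -0.3491] 45.8 30.5 -7.6
top G [0.5459 0.0982] [0.5469 0.0977] 45.0 29.8 1.5
t 37.88 tcp [0.451  0.3137 0.0853] yaw -3.0 tilt [0.64 0.28] gap 0.698 F [0.6 0.1 0.8] q6 2.03
```

C has not moved, so I pick it up now.

Emit:
{"fn": "move_arm", "kwargs": {"commands": "20 38 0 0 0 0 0.4; 45 85 0 0 0 0 0.4; 72 135 0 0 0 -2 0.4; 98 185 0 0 0 -4.8 0.4; 110.5 207.5 0 0 0 -4.8 0.4"}}

```text
t: 38.5
tcp_pos: [0.5479, 0.0959, 0.0797]
tool_rot: [1.0, 0.014, 0.001, 0.0]
force: [0.9, 0.8, -0.2]
finger_gap: 0.701
gripper_force: 0.0
```

Emit:
{"fn": "move_arm", "kwargs": {"commands": "0 0 0 0 0 0 0.4; 0 0 50 0 0 0 0.4; 0 0 96 0 0 0 0.4; 0 0 96 0 0 0 0.4; 0 0 96 0 0 0 -1"}}

```text
t: 39.12
tcp_pos: [0.5467, 0.0996, -0.0153]
tool_rot: [1.0, 0.016, 0.0, -0.0]
force: [0.1, 0.9, 1.1]
finger_gap: 0.502
gripper_force: 0.0
```

Emit:
{"fn": "move_arm", "kwargs": {"commands": "0 0 0 0 0 0 -1; 0 0 0 0 0 0 -1; 0 0 -30 0 0 0 -1; 0 0 -60 0 0 0 -1; 0 0 -96 0 0 0 -1"}}

```text
t: 39.75
tcp_pos: [0.5461, 0.0987, 0.081]
tool_rot: [1.0, 0.015, -0.0, 0.0]
force: [0.9, 0.6, -1.1]
finger_gap: 0.365
gripper_force: 40.0
```

Emit:
{"fn": "move_arm", "kwargs": {"commands": "-26 -36 0 0 0 0 -1; -60 -85 0 0 0 1 -1; -93 -132 0 0 0 2 -1; -126 -178 0 0 0 4 -1; -156.6 -221.5 0 0 0 4.8 -1"}}

```text
t: 40.38
tcp_pos: [0.3819, 0.3166, 0.0805]
tool_rot: [1.0, -0.027, 0.001, -0.0]
force: [0.4, 0.8, -1.4]
finger_gap: 0.366
gripper_force: 40.0
```

Emit:
{"fn": "move_arm", "kwargs": {"commands": "0 0 0 0 0 0 -1; 0 0 35 0 0 0 -1; 0 0 75 0 0 0 -1; 0 0 83 0 0 0 -1; 0 0 87.5 0 0 0 -1"}}

```text
t: 41.0
tcp_pos: [0.3839, 0.315, -0.0075]
tool_rot: [1.0, -0.027, 0.0, -0.0]
force: [-0.8, -0.9, -0.8]
finger_gap: 0.368
gripper_force: 40.1
```

```bash
python3 - <<'E'
from h import *
plan([])
E
```

```text
t 41.0 tcp [ 0.3839  0.315  -0.0075] yaw -3.1 tilt [0.04 0.02] gap 0.368 F [-0.8 -0.9 -0.8] q6 2.09
```

Emit:
{"fn": "move_arm", "kwargs": {"commands": "0 0 0 0 0 0 -1; 0 0 0 0 0 0 0.3; 0 0 0 0 0 0 0.3; 0 0 -30 0 0 0 0.4; 0 0 -87.5 0 0 0 0.4"}}

```text
t: 41.62
tcp_pos: [0.3818, 0.3146, 0.0795]
tool_rot: [1.0, -0.026, -0.002, 0.001]
force: [0.4, 0.3, -0.0]
finger_gap: 0.702
gripper_force: 0.0
```

```bash
python3 - <<'E'
from h import *
plan([("cover",.6825,-.0555,.08,-3.6)],start=(*PN[2],.08,-3))
E
```

```text
t 41.62 tcp [0.3818 0.3146 0.0795] yaw -3.0 tilt [-0.23 -0.11] gap 0.702 F [ 0.4  0.3 -0. ] q6 2.09
cover shift [318.5 353.8  -0. ] turn 0.6
```

Emit:
{"fn": "move_arm", "kwargs": {"commands": "33 37 0 0 0 0 0.4; 68 75 0 0 0 0 0.4; 105 117 0 0 0 0 0.4; 143 159 0 0 0 0 0.4; 180 200 0 0 0 0 0.4"}}

```text
t: 42.25
tcp_pos: [0.5534, 0.1046, 0.0803]
tool_rot: [1.0, -0.026, 0.0, -0.0]
force: [-0.4, 0.6, -0.2]
finger_gap: 0.7
gripper_force: 0.0
```

Emit:
{"fn": "move_arm", "kwargs": {"commands": "37 41 0 0 0 0 0; 74 82 0 0 0 0 0; 110 122 0 0 0 0.6 0; 138.5 153.8 0 0 0 0.6 0; 138.5 153.8 0 0 0 0.6 0"}}

```text
t: 42.88
tcp_pos: [0.6849, -0.0582, 0.0803]
tool_rot: [0.999, -0.033, 0.002, 0.001]
force: [-1.5, 1.1, -0.3]
finger_gap: 0.502
gripper_force: 0.0
```

```bash
python3 - <<'E'
from h import *
plan([])
s=snapshot("top"); I=s["image"]
for b in blocks(s): print("top",b[0],b[1].round(4),b[2].round(4),round(b[3],1),round(b[4],1),round(b[5],1))
a=cv2.resize(I[85:345,110:410,::-1],None,fx=2,fy=2,interpolation=cv2.INTER_CUBIC)
b=cv2.resize(snapshot("side")["image"][100:480,140:440,::-1],(400,520)); cv2.imwrite("pics/c1.png",np.hstack([a,b])[:, :1000] if 0 else cv2.resize(np.hstack([a,b]),(800,416)))
E
```

```text
t 42.88 tcp [ 0.6849 -0.0582  0.0803] yaw -3.8 tilt [ 0.21 -0.08] gap 0.502 F [-1.5  1.1 -0.3] q6 1.39
```

View pics/c1.png

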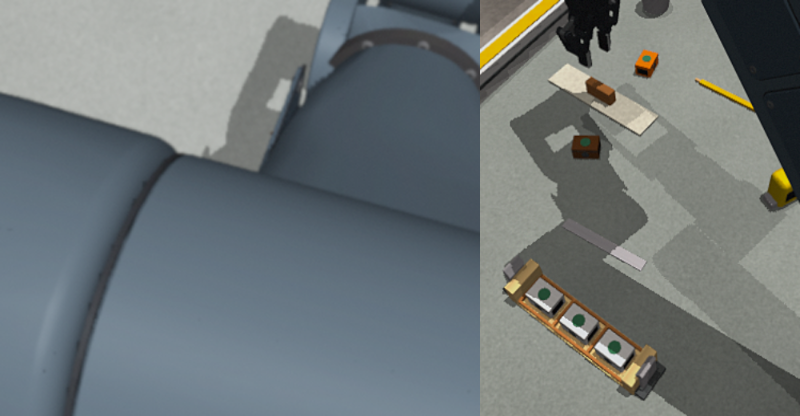

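The side view shows all three green blocks seated in the pass nests at (544,294), (578,320) and (613,347), and the gripper above the cover's grip at (600,90). Next I grasp the grip.

Emit:
{"fn": "move_arm", "kwargs": {"commands": "0 0 0 0 0 0 0; 0 0 30 0 0 0 0; 0 0 70 0 0 0 0; 0 0 90 0 0 0 0; 0 0 90 0 0 0 0"}}

```text
t: 43.6
tcp_pos: [0.6808, -0.0536, -0.0118]
tool_rot: [1.0, -0.031, -0.002, -0.0]
force: [0.8, 0.2, 0.8]
finger_gap: 0.502
gripper_force: 0.0
```

Emit:
{"fn": "move_arm", "kwargs": {"commands": "0 0 0 0 0 0 -1; 0 0 0 0 0 0 -1; 0 0 0 0 0 0 -1; 0 0 0 0 0 0 -1; 0 0 0 0 0 0 -1", "grip_force": 80}}

```text
t: 44.22
tcp_pos: [0.684, -0.0551, -0.0083]
tool_rot: [1.0, -0.032, 0.002, 0.0]
force: [-0.1, 0.3, 5.9]
finger_gap: 0.192
gripper_force: 80.7
```

```bash
python3 - <<'E'
from h import *
plan([])
s=snapshot("side"); a=cv2.resize(s["image"][130:250,180:330,::-1],None,fx=4,fy=4,interpolation=cv2.INTER_CUBIC); cv2.imwrite("pics/c2.png",a)
E
```

```text
t 44.23 tcp [ 0.684  -0.0551 -0.0083] yaw -3.6 tilt [ 0.2  -0.04] gap 0.192 F [-0.1  0.3  5.9] q6 1.39
```

View pics/c2.png

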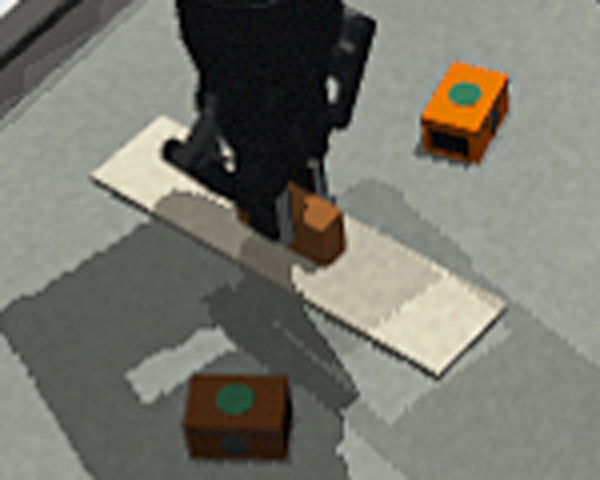

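Both fingers hold the grip at about (290,215), roughly central on the cover. Next I lift and carry it to the tray.

Emit:
{"fn": "move_arm", "kwargs": {"commands": "0 0 -10 0 0 0 -1; 0 0 -35 0 0 0 -1; 0 0 -65 0 0 0 -1; 0 0 -95 0 0 0 -1; 0 0 -120 0 0 0 -1"}}

```text
t: 44.9
tcp_pos: [0.6822, -0.0548, 0.1111]
tool_rot: [1.0, -0.032, 0.0, 0.0]
force: [0.5, -0.7, -2.0]
finger_gap: 0.187
gripper_force: 79.9
```

Emit:
{"fn": "move_arm", "kwargs": {"commands": "-10 -13 0 0 0 0 -1; -28 -38 0 0 0 0 -1; -50 -68 0 0 0 0 -1; -73 -99 0 0 0 0 -1; -96 -131 0 0 0 0 -1"}}

```text
t: 45.52
tcp_pos: [0.5917, 0.0838, 0.1081]
tool_rot: [1.0, -0.032, -0.002, -0.0]
force: [0.4, -0.6, -1.1]
finger_gap: 0.19
gripper_force: 79.8
```

Emit:
{"fn": "move_arm", "kwargs": {"commands": "-23 -32 0 0 0 0 -1; -46 -63 0 0 0 0 -1; -69 -95 0 0 0 0 -1; -92 -126 0 0 0 0 -1; -112 -152 0 0 0 0 -1"}}

```text
t: 46.15
tcp_pos: [0.4891, 0.242, 0.1083]
tool_rot: [1.0, -0.031, -0.002, 0.0]
force: [0.4, 0.1, -1.9]
finger_gap: 0.192
gripper_force: 79.8
```

Emit:
{"fn": "move_arm", "kwargs": {"commands": "-18 -25 0 0 0 0 -1; -34 -47 0 0 0 -0.5 -1; -45 -61 0 0 0 -0.5 -1; -50 -68 0 0 0 -0.5 -1; -50 -68 0 0 0 -0.5 -1"}}

```text
t: 46.78
tcp_pos: [0.4467, 0.3118, 0.1095]
tool_rot: [1.0, -0.027, -0.0, 0.0]
force: [0.3, -0.2, 0.4]
finger_gap: 0.192
gripper_force: 79.9
```

Emit:
{"fn": "move_arm", "kwargs": {"commands": "0 0 0 0 0 0 -1; 0 0 10 0 0 0 -1; 0 0 25 0 0 0 -1; 0 0 38 0 0 0 -1; 0 0 48 0 0 0 -1"}}

```text
t: 47.4
tcp_pos: [0.4466, 0.3114, 0.0602]
tool_rot: [1.0, -0.027, -0.001, 0.0]
force: [-0.8, 0.7, -1.7]
finger_gap: 0.189
gripper_force: 79.9
```

```bash
python3 - <<'E'
from h import *
plan([("ctr",.447,.311,.056,-3.1)])
s=snapshot("top"); a=cv2.resize(s["image"][190:350,100:220,::-1],None,fx=3.7,fy=3.7,interpolation=cv2.INTER_CUBIC)
t=snapshot("side"); b=cv2.resize(t["image"][310:470,140:340,::-1],None,fx=1.75,fy=3.7) if 0 else cv2.resize(t["image"][310:480,130:330,::-1],None,fx=1.75,fy=1.75,interpolation=cv2.INTER_CUBIC)
o=np.zeros((592,800,3),np.uint8); o[:a.shape[0],:a.shape[1]]=a; o[:b.shape[0],444:444+b.shape[1]]=b; cv2.imwrite("pics/c3.png",o)
E
```

```text
t 47.4 tcp [0.4466 0.3114 0.0602] yaw -3.1 tilt [-0.09 -0.04] gap 0.189 F [-0.8  0.7 -1.7] q6 2.03
ctr shift [0.4 0.4 4.2] turn -0.0
```

View pics/c3.png

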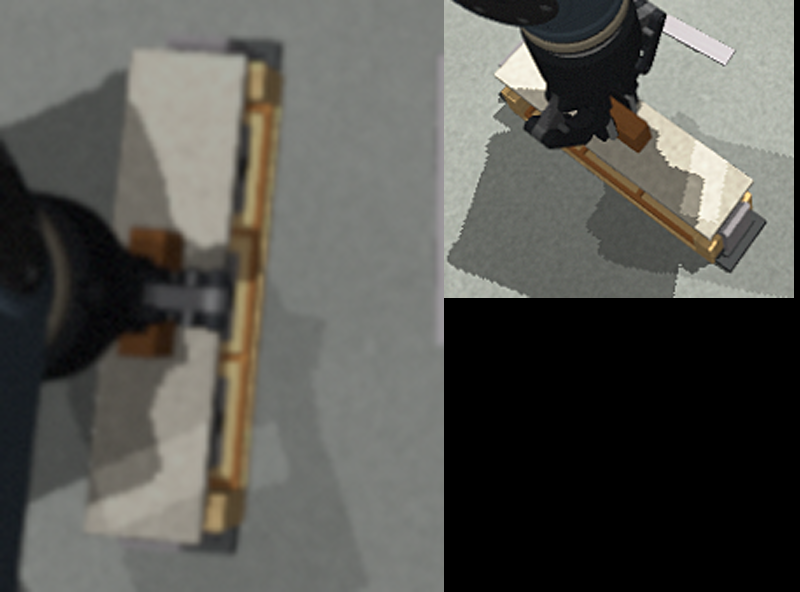

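The cover hangs above the tray, with corners at (133,48), (246,55), (200,545) and (85,530) in the crop. I compute its position.

```bash
python3 - <<'E'
from h import *
s=snapshot("top")
for z in (.072,.076,.080):
    P=toplane(s,np.array([100,190])+np.array([(133,48),(246,55),(200,545),(85,530)])/3.7-.36,z)
    L=np.linalg.norm(np.roll(P,-1,0)-P,axis=1)*1000; e=P[3]+P[2]-P[0]-P[1]
    print(z,P.mean(0).round(4),L.round(1),np.degrees(np.arctan2(e[1],e[0])).round(2))
E
```

```text
0.072 [0.4456 0.3119] [ 55.6 233.5  56.2 230.8] 176.57
0.076 [0.4455 0.3105] [ 55.4 232.4  56.  229.7] 176.57
0.08 [0.4455 0.3091] [ 55.1 231.3  55.7 228.6] 176.57
```

Emit:
{"fn": "move_arm", "kwargs": {"commands": "1.3 0.4 2 0 0 0 -1; 1.3 0.4 7 0 0 0 -1; 1.3 0.4 12 0 0 0 -1; 1.3 0.4 15 0 0 0 -1; 1.3 0.4 15 0 0 0 -1"}}

```text
t: 48.18
tcp_pos: [0.4482, 0.3112, 0.0464]
tool_rot: [1.0, -0.027, -0.0, 0.0]
force: [0.8, 0.6, -1.0]
finger_gap: 0.19
gripper_force: 79.8
```

Emit:
{"fn": "move_arm", "kwargs": {"commands": "0 0 1 0 0 0 -1; 0 0 2 0 0 0 -1; 0 0 3 0 0 0 -1; 0 0 4 0 0 0 -1; 0 0 4 0 0 0 -1"}}

```text
t: 48.8
tcp_pos: [0.4492, 0.3116, 0.0436]
tool_rot: [1.0, -0.027, 0.001, -0.0]
force: [-1.1, -0.4, 6.0]
finger_gap: 0.189
gripper_force: 80.8
```

Emit:
{"fn": "move_arm", "kwargs": {"commands": "0 0 1 0 0 0 -1; 0 0 2 0 0 0 -1; 0 0 3 0 0 0 -1; 0 0 4 0 0 0 -1; 0 0 4 0 0 0 -1"}}

```text
t: 49.42
tcp_pos: [0.4508, 0.3121, 0.0409]
tool_rot: [1.0, -0.027, 0.003, -0.001]
force: [-1.9, -1.8, 12.1]
finger_gap: 0.191
gripper_force: 81.9
```

Emit:
{"fn": "move_arm", "kwargs": {"commands": "0 0 1 0 0 0 -1; 0 0 2 0 0 0 -1; 0 0 3 0 0 0 -1; 0 0 4 0 0 0 -1; 0 0 4 0 0 0 -1"}}

```text
t: 50.05
tcp_pos: [0.4482, 0.3115, 0.0356]
tool_rot: [1.0, -0.027, 0.0, -0.0]
force: [-3.6, 0.7, 6.1]
finger_gap: 0.189
gripper_force: 81.3
```

Emit:
{"fn": "move_arm", "kwargs": {"commands": "0 0 1 0 0 0 -1; 0 0 2 0 0 0 -1; 0 0 3 0 0 0 -1; 0 0 4 0 0 0 -1; 0 0 4 0 0 0 -1"}}

```text
t: 50.68
tcp_pos: [0.4479, 0.3112, 0.0306]
tool_rot: [1.0, -0.028, -0.001, 0.0]
force: [-1.0, -0.3, 1.3]
finger_gap: 0.193
gripper_force: 80.4
```

Emit:
{"fn": "move_arm", "kwargs": {"commands": "0 0 1 0 0 0 -1; 0 0 2 0 0 0 -1; 0 0 3 0 0 0 -1; 0 0 4 0 0 0 -1; 0 0 4 0 0 0 -1"}}

```text
t: 51.3
tcp_pos: [0.4484, 0.3111, 0.0295]
tool_rot: [1.0, -0.027, 0.0, 0.0]
force: [-5.0, -3.1, 25.7]
finger_gap: 0.192
gripper_force: 83.7
```

```bash
python3 - <<'E'
from h import *
plan([])
E
```

```text
t 51.3 tcp [0.4484 0.3111 0.0295] yaw -3.1 tilt [ 0.04 -0.  ] gap 0.192 F [-5.  -3.1 25.7] q6 2.03
```

It bottomed at 0.0295 with 26 N. I ease off, release and back away.

Emit:
{"fn": "move_arm", "kwargs": {"commands": "0 0 -1 0 0 0 -1; 0 0 -2 0 0 0 -1; 0 0 -2 0 0 0 0; 0 0 -2 0 0 0 0; 0 0 -2 0 0 0 0"}}

```text
t: 51.92
tcp_pos: [0.4486, 0.3113, 0.0283]
tool_rot: [1.0, -0.027, 0.0, 0.0]
force: [-0.7, -1.0, -1.5]
finger_gap: 0.503
gripper_force: 0.0
```

Emit:
{"fn": "move_arm", "kwargs": {"commands": "0 0 -10 0 0 0 0; 0 0 -40 0 0 0 0; 0 0 -80 0 0 0 0; 0 0 -120 0 0 0 0; 0 0 -120 0 0 0 0"}}

```text
t: 52.55
tcp_pos: [0.4509, 0.3125, 0.1525]
tool_rot: [1.0, -0.027, 0.004, -0.002]
force: [-0.5, 0.4, 0.0]
finger_gap: 0.501
gripper_force: 0.0
```

Emit:
{"fn": "move_arm", "kwargs": {"commands": "20 40 0 0 0 0 0; 40 90 0 0 0 0 0; 50 140 0 0 0 0 0; 60 190 0 0 0 0 0; 60 230 0 0 0 0 0"}}

```text
t: 53.18
tcp_pos: [0.4959, 0.0763, 0.1481]
tool_rot: [1.0, -0.028, -0.0, 0.0]
force: [-0.0, 0.4, -0.7]
finger_gap: 0.5
gripper_force: 0.0
```

```bash
python3 - <<'E'
from h import *
plan([])
s=snapshot("top"); a=cv2.resize(s["image"][190:350,100:220,::-1],None,fx=3.7,fy=3.7,interpolation=cv2.INTER_CUBIC)
for b in blocks(s): print(b[0],b[1].round(4),round(b[3],1),round(b[4],1),round(b[5],1))
t=snapshot("side"); b=cv2.resize(t["image"][310:480,130:330,::-1],None,fx=1.75,fy=1.75,interpolation=cv2.INTER_CUBIC)
c=cv2.resize(t["image"][90:200,330:480,::-1],None,fx=2.3,fy=2.3,interpolation=cv2.INTER_CUBIC)
o=np.zeros((592,800,3),np.uint8); o[:a.shape[0],:a.shape[1]]=a; o[:b.shape[0],444:444+b.shape[1]]=b; o[310:310+c.shape[0],444:444+c.shape[1]]=c; cv2.imwrite("pics/c4.png",o)
E
```

```text
t 53.17 tcp [0.4959 0.0763 0.1481] yaw -3.2 tilt [-0.02 -0.01] gap 0.5 F [-0.   0.4 -0.7] q6 1.56
```

View pics/c4.png

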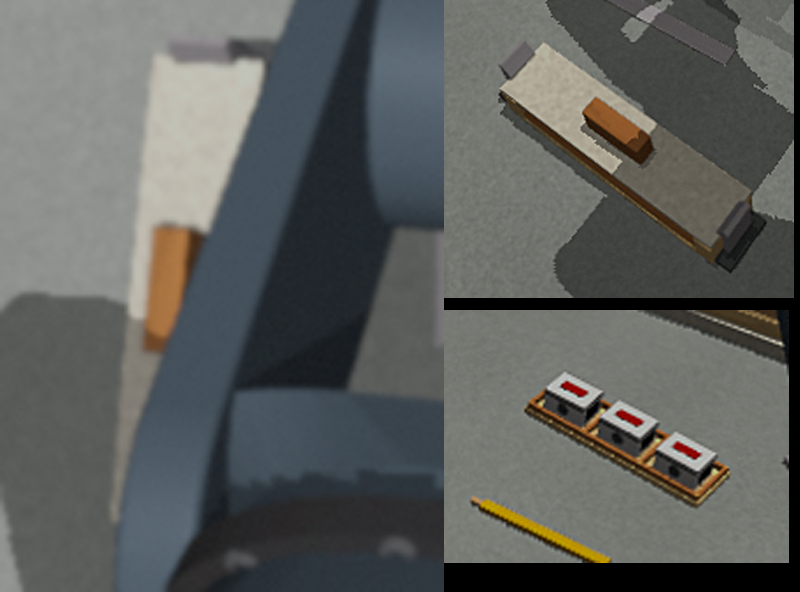

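The cover lies level on the end blocks with both catches over its ends, at (517,62) and (735,225) in the crop. The three red blocks sit in the reject nests at (573,390), (628,418) and (687,450). The arm is clear and at rest, so I hand in.

```bash
python3 -c "
from station import ticket
print(ticket.sign_off())"
```

```text
the job is handed in; nothing more can be done
None
```

All six blocks are sorted (three green in the pass tray, three red in the reject tray) and the cover is pressed down with both catches shut over its ends; I handed the job in with the arm clear at about 53 s, and sign-off gave no verdict.

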